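Show the memory stick's plug to the desk inspection camera

ROBOT

A 6-joint arm with a two-finger parallel gripper is mounted at the origin on a cart in front of the work surface, level with it; the furniture and walls round the work are solid. World frame = base frame: x ahead of the robot, y to its left, z up, the work surface at z = 0. Lengths are in m, angles in rad, forces in N, time in s.
With the tool pointing down it reaches from about 0.375 to 0.9 m from the base axis. Payload 3.1 kg.
Tool frame: the origin (TCP) lies at the very end of the fingers, on their centre line; the grasp point (between the pads) lies 19 mm behind it (hold_point_z is the distance from the TCP to the grasp point, in m); z points along the fingers, x is the direction in which the jaws open and shut, and the axes are right-handed (so a half turn about z gives the same grasp; the last joint's range is limited). The gripper opens to 87 mm and grips with 3 to 60 N. Pads are 19 mm wide; open, the fingers measure 117 mm over their backs; the gripper's body (75 mm by 190 mm) begins 51 mm behind the grasp point.
Start: joints at [0.957, 0.527, 1.433, -0, 1.181, -0.178], TCP at [0.264, 0.567, 0.223] pointing down, gripper open.
Joint ranges: [-3.08, 3.08], [-0.75, 2.2], [0.22, 2.44], [-1.43, 4.57], [0, 2.65], [-2.85, 2.85]. Speed limits (rad/s): [2.79, 2.79, 3.14, 3.14, 3.14, 3.14].

INTERFACE

Orientations are given as a unit quaternion [x, y, z, w].
In Python, from rig import * gives the robot as it stands.
- The arm moves only by the tool carry_out, never from a script. Its argument "deltas" is a list of rows, each a list of 7 numbers: the closure, from -1 (fully open) to 1 (shut), then the shift along the tool's x, y, z in units of 25 mm (1.0 is 25 mm), then the turn, a rotation vector about the tool's x, y, z in degrees. In form: [[jaw, x, y, z, rx, ry, rz], ...]. A call has 1 to 8 rows; each row is the pose to reach, as a shift and turn from the pose commanded when the call began, along the tool's axes at that moment; what a row does not reach only later rows make up. A row lasts 1/10 s, in which the tool goes at most 50 mm and 8.59 degrees, less where a joint would pass 70% of its speed; a pose out of reach is approached as far as the arm can. A call with a gripper value outside its range is refused whole. The fingers move at their own pace and stop on an object; "force" is the grip in N (left out, the last holds). Time passes only in rows, so rows that repeat a pose let the fingers close. It gives the time, the measured TCP pose, the force and the opening at its end, in the units of the state.
- get_obs(): the state, without advancing time (a new reading comes with each control period).
- camera(name): name is "scene" or "side" or "wrist"; returns (picture, depth): 480x640x3 uint8, red, green, blue; 480x640 float32, m along the optical axis (not along the pixel's ray), 0 where there is no reading.
- camera_info(name): a dict with "mtx" (3x3 intrinsics, pixels), "dist_coeffs" ([k1, k2, p1, p2, k3] as OpenCV has them; the pictures are not rectified), "origin" and "rotation" of the camera in the world. Camera axes: x right, y down, z forward; pixel columns grow to the right and rows downward; lengths in m; the calibration is good to about 2 mm. A picture is of the moment at which its call begins: read the wrist's pose just before it. camera_info takes no time and is no camera call; for the wrist camera it gives the pose at the moment of the call.
- hand_in(): hands the job in, once; it reports no verdict.
Trained networks look in the newest picture that a camera, given by its name, has taken for a name from the list of things; names that differ only in an ending like _2 or _b are one class to them, and where a whole thing is asked for, a point or a joint stands for the part that bears it (a point fixed in the world has none). Each returns a list of dicts, best first, with "score" (0 to 1); they miss things now and then, are a little off and sometimes report something else, mostly with a low value. They report only what shows in the picture. A call takes as long as a camera call.
- spot_in(camera, target): "pixel" ([row, column] in pixels, amid what is visible of it).
The state is a dict: "time": time; "q": joint angles; "joint_velocities": joint speeds; "joint_torque": joint torques, N m; "position": TCP position; "tool_rot": TCP orientation; "ft_force": force on the tool from outside, world axes, zero at the start; "moment": the same for the moment, N m; "grip_width": finger opening in m.
Only numpy, scipy, OpenCV 4.12 (cv2) and the standard library are available. Lean on these libraries where they do the work, as an engineer would, in place of code of your own. Each camera call takes 0.05 s, during which the arm holds its last target.

TASK

Swing the distance gauge of the desk camera all the way out until it seats against its end stop, straight ahead of the lens. Then take the memory stick out of the pen tray on the left and hold it up for the camera: lying level as it lay in the tray, its metal plug pointing straight at the lens, the tip of the plug directly above the gauge's upright post and at the height of the middle of the lens. Finish while holding it still there, with nothing else touching it, and leave the other things on the desk as they are.

Things in the scene. Friction and masses are not known exactly. Their poses are not given: they have to be found in the camera images.
- memory_stick: memory stick, black, 18 x 48 x 8 mm, lying flat in the pen tray with its plug pointing roughly away from the robot; 14 to 28 g. Origin: centre of its underside. z up; its long axis is y and the bare metal plug is the -y end: black case 18 mm wide and 8 mm thick from y = -12 to +24 mm, plug 12 mm wide and 4 mm thick from y = -24 to -12 mm
- plug_tip (a point): middle of the end face of the memory stick's plug: 24 mm from the stick's origin along its -y, 4 mm above its underside
- camera_stand: small desk inspection camera, fixed to the desk: grey base plate 120 x 120 x 14 mm, thin post, white camera head 52 mm wide with a black lens barrel (the head spans 146 to 199 mm above the desk). Origin: centre of the underside of the base. z up; the lens looks level along its -x
- lens (a point): middle of the front glass of the lens, 170 mm above the desk, 30 mm ahead (-x of camera_stand) of the stand's origin; the line of sight runs along -x of camera_stand
- gauge (a joint): swing angle of the distance gauge, a flat aluminium arm turning about an upright hinge at the front of the camera's base. 0 = parked beside the stand, on the stand's -y side; grows as it swings clockwise seen from above, to 1.4 rad = end stop, where it points straight along the stand's -x under the line of sight. The hinge is stiff enough (about 0.4 N at the post) that the gauge stays where it is left
- gauge_hinge (a point): on the gauge's upright hinge axis, 24 mm above the desk, 45 mm ahead (-x) of the stand's origin
- gauge_post (a point): centre of the top of the gauge's upright black round post, 12 mm diameter, standing 46 mm high on the arm's outer end, 125 mm from the hinge axis; its top is 78 mm above the desk, the arm's top side 32 mm above the desk. With the gauge out it stands 170 mm ahead of the stand's origin, 140 mm ahead of the lens
- pen_tray: loose open steel tray on the left of the desk (not the like one with pens at the back right) 90 x 250 x 17 mm, 2 mm floor and walls. Origin: centre of its underside; long side along y, z up. The memory stick, the eraser and the sharpener lie in it in three places 75 mm apart along its y, in any order
- eraser: eraser 21 x 52 x 12 mm in a blue sleeve, in the tray; leave it. Origin: centre of the underside, long axis y
- sharpener: metal pencil sharpener 16 x 26 x 15 mm, in the tray; leave it. Origin: centre of the underside
- glue_stick: glue stick standing on end, 24 mm diameter, 92 mm high; leave it. Origin: centre of the underside
- stapler: stapler 130 x 34 x 48 mm, long axis x; leave it. Origin: centre of the underside
- marker_pen: green and white marker pen lying on the desk, 135 mm long along y, 16 mm thick; leave it. Origin: centre of the underside

How it is judged:
By the outcome, as a careful person would: the job done as asked, in the order asked, and still so for the second after the job is handed in, while the arm keeps its last pose, push and grip.
It also fails if it takes over 56 s, if anything falls off the work surface, if the arm or the gripper's body presses on something with over 40 N, if the wrist force passes 120 N, or if a joint passes its speed limit or range.

## Working session

There is one attempt and no reset: what is moved stays moved. The work goes in short steps, Python scripts to look and compute and a tool call to move; the robot and the scene stay as the last step left them, time stands still between calls to the robot, and variables do not carry over. Pictures are saved under pics/ and viewed, and the job is handed in when it is done.

Besides the shell and the picture viewer there is one more tool, called after "Request:" as name(argument=value, ...) on one line, values as JSON. carry_out: Moves the arm, as the interface text tells. Its arguments: {"type":"object","properties":{"deltas":{"type":"array"},"force":{"type":"number"}},"required":["deltas"]}

```bash
ls; mkdir -p pics
cat > h.py <<'E'
from rig import *
import numpy as np, cv2
def save(n,img): cv2.imwrite('pics/'+n+'.png',cv2.cvtColor(img,cv2.COLOR_RGB2BGR))
def world(info,px,d):
    # px [row,col], d depth along axis
    p=cv2.undistortPoints(np.array([[[px[1],px[0]]]],float),np.array(info['mtx']),np.array(info['dist_coeffs']))[0,0]
    return np.array(info['origin'])+np.array(info['rotation'])@np.array([p[0]*d,p[1]*d,d])
def at_z(info,px,z):
    a=np.array(info['origin']);b=world(info,px,1.)-a
    return a+b*(z-a[2])/b[2]
def proj(info,P):
    R=np.array(info['rotation']);o=np.array(info['origin'])
    c=(np.atleast_2d(P)-o)@R
    uv,_=cv2.projectPoints(c,np.zeros(3),np.zeros(3),np.array(info['mtx']),np.array(info['dist_coeffs']))
    return uv[:,0]
def cloud(info,depth):
    h,w=depth.shape
    g=np.stack(np.meshgrid(np.arange(w),np.arange(h)),-1).reshape(-1,1,2).astype(float)
    p=cv2.undistortPoints(g,np.array(info['mtx']),np.array(info['dist_coeffs']))[:,0]
    d=depth.reshape(-1,1)
    c=np.hstack([p*d,d])@np.array(info['rotation']).T+np.array(info['origin'])
    c[depth.ravel()==0]=np.nan
    return c.reshape(h,w,3)
E
python3 - <<'E'
from h import *
o=get_obs();print(o)
for n in ['scene','side','wrist']:
    i=camera_info(n); im,d=camera(n); save(n+'0',im); np.savez('/tmp/%s0.npz'%n,im=im,d=d,**{k:np.array(v) for k,v in i.items()})
    print(n,i['origin'],np.round(i['rotation'],3).tolist(),i['mtx'])
    for t in (['memory_stick','camera_stand','gauge','pen_tray','eraser','sharpener','gauge_post','lens'] if n!='wrist' else ['memory_stick']):
        print(t,[(np.round(r['pixel']).tolist(),round(r['score'],2)) for r in spot_in(n,t)][:3])
print(get_obs()['time'])
E
```

```text
pics
{'time': 0.0, 'q': array([ 9.56513312e-01,  5.28485293e-01,  1.43389313e+00, -1.83223169e-06,
        1.18136539e+00, -1.78505132e-01]), 'joint_velocities': array([-1.26153788e-03, -2.41593738e-04, -5.88900106e-04,  8.22458040e-05,
       -5.32663495e-04, -4.98703940e-04]), 'joint_torque': array([ 8.26473879e-04, -4.40050292e+01, -1.76597178e+01,  6.34914148e-02,
        5.83246630e-02, -1.48025256e-04]), 'position': array([0.26337698, 0.56600125, 0.22156279]), 'tool_rot': array([ 8.43241791e-01,  5.37533372e-01, -9.94896524e-04,  4.08714887e-04]), 'ft_force': array([-0.12751354,  1.12550342,  0.55905814]), 'moment': array([-0.03245243,  0.01872143, -0.0269527 ]), 'grip_width': 0.08706652781911106}
scene [ 0.12797253 -0.72328034  0.75872881] [0.863, -0.216, 0.103, -0.446] [[442.63054191   0.         329.16714726]
 [  0.         442.63054191 231.49624557]
 [  0.           0.           1.        ]]
memory_stick [([244.0, 383.0], 0.74)]
camera_stand [([246.0, 384.0], 0.82), ([272.0, 373.0], 0.4)]
gauge [([267.0, 371.0], 0.51)]
pen_tray [([229.0, 295.0], 0.95), ([226.0, 289.0], 0.22
[... 196 characters left out ...]
9] [-0.086, 0.88, -0.466, 0.041] [[509.66185054   0.         323.94692642]
 [  0.         509.66185054 239.04369591]
 [  0.           0.           1.        ]]
memory_stick [([322.0, 322.0], 0.45), ([317.0, 238.0], 0.16)]
camera_stand []
gauge [([256.0, 302.0], 0.59)]
pen_tray [([350.0, 319.0], 0.83)]
eraser [([371.0, 316.0], 0.76)]
sharpener [([263.0, 268.0], 0.66), ([342.0, 316.0], 0.39)]
gauge_post [([260.0, 297.0], 0.52)]
lens [([264.0, 265.0], 0.91), ([320.0, 318.0], 0.27)]
wrist [0.19561967 0.59848734 0.3859945 ] [0.835, 0.532, 0.075, 0.117] [[391.53541825   0.         318.11774401]
 [  0.         391.53541825 238.19054352]
 [  0.           0.           1.        ]]
memory_stick []
1.0
```

```bash
sed -i "1i from scipy.spatial.transform import Rotation as Rn" h.py; sed -i "s/np.array(info\['rotation'\])/Rn.from_quat(info['rotation']).as_matrix()/g" h.py; grep -n from_quat h.py
```

```text
8:    return np.array(info['origin'])+Rn.from_quat(info['rotation']).as_matrix()@np.array([p[0]*d,p[1]*d,d])
13:    R=Rn.from_quat(info['rotation']).as_matrix();o=np.array(info['origin'])
22:    c=np.hstack([p*d,d])@Rn.from_quat(info['rotation']).as_matrix().T+np.array(info['origin'])
```

View pics/scene0.png

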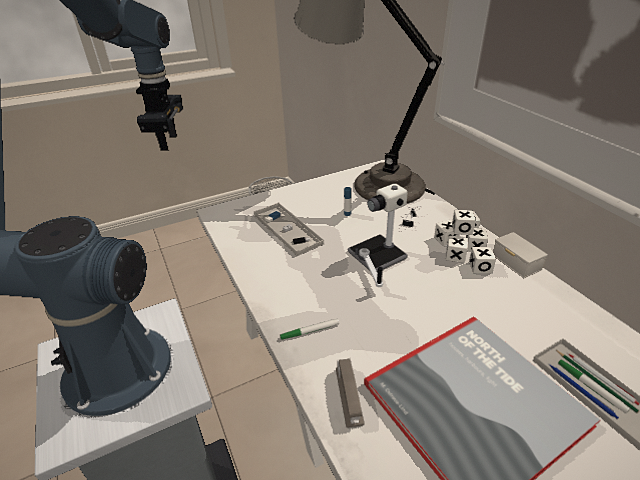

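View pics/side0.png

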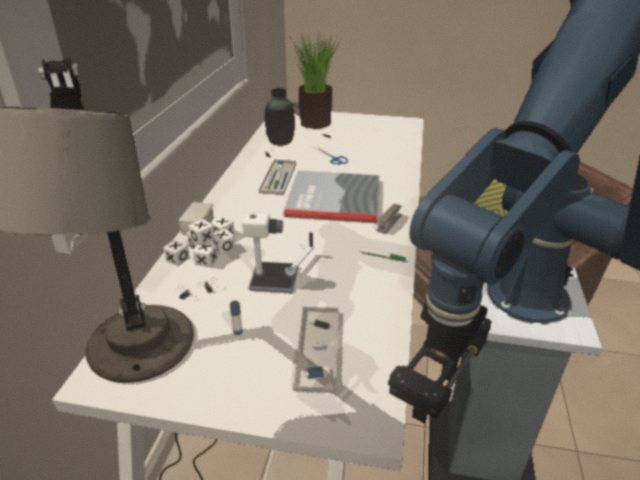

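View pics/wrist0.png

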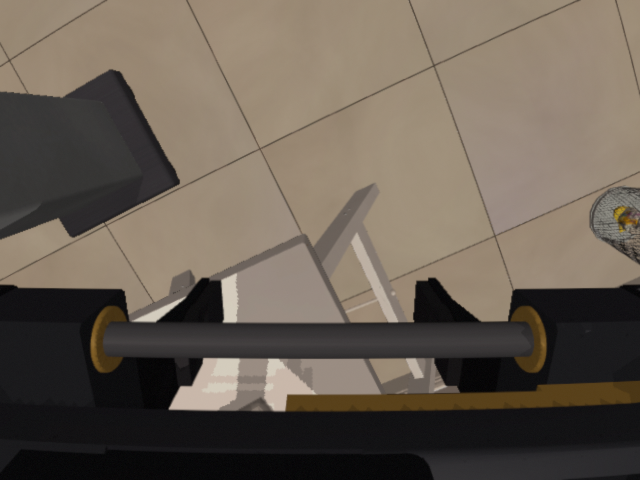

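Run:
```python
from h import *
def ld(n):
    z=np.load('/tmp/%s0.npz'%n); i={k:z[k] for k in ['mtx','dist_coeffs','origin','rotation']}; return z['im'],z['d'],i
im,d,i=ld('scene'); c=cloud(i,d)
save('scene0z',cv2.resize(im[160:310,240:440],None,fx=4,fy=4,interpolation=cv2.INTER_CUBIC))
im2,d2,i2=ld('side'); c2=cloud(i2,d2)
save('side0z',cv2.resize(im2[195:395,160:420],None,fx=3,fy=3,interpolation=cv2.INTER_CUBIC))
for n,px in [('scene',(250,380)),('scene',(244,300)),('scene',(229,287)),('scene',(217,273)),('scene',(330,310)),('scene',(400,350)),('scene',(200,348)),('scene',(195,393))]:
    print(n,px,np.round(c[px],3))
for px in [(322,322),(345,320),(371,315),(276,272),(220,255),(240,311),(318,237)]:
    print('side',px,np.round(c2[px],3))
```

```text
scene (250, 380) [0.681 0.059 0.017]
scene (244, 300) [0.508 0.205 0.004]
scene (229, 287) [0.502 0.282 0.01 ]
scene (217, 273) [0.487 0.354 0.015]
scene (330, 310) [ 0.391 -0.107  0.015]
scene (400, 350) [ 0.371 -0.316  0.048]
scene (200, 348) [0.699 0.268 0.058]
scene (195, 393) [0.698 0.044 0.193]
side (322, 322) [0.508 0.211 0.005]
side (345, 320) [0.497 0.293 0.011]
side (371, 315) [0.492 0.373 0.014]
side (276, 272) [0.672 0.073 0.014]
side (220, 255) [0.706 0.078 0.191]
side (240, 311) [ 0.593 -0.058  0.055]
side (318, 237) [0.694 0.287 0.054]
```

View pics/scene0z.png

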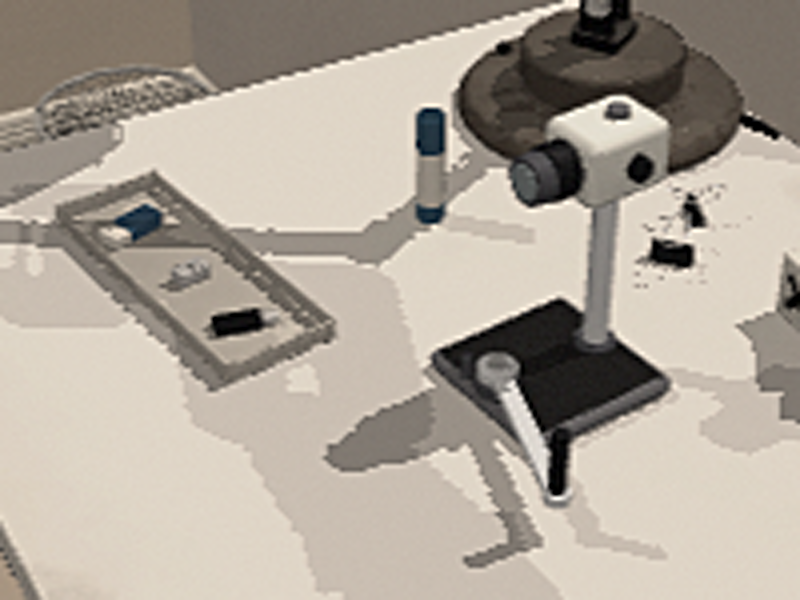

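View pics/side0z.png

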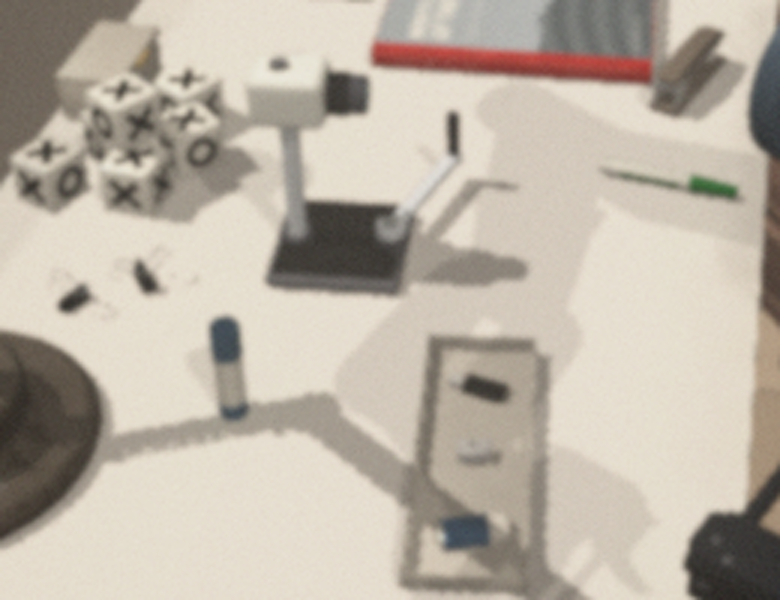

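Run:
```python
from h import *
for n in ['scene','side']:
    z=np.load('/tmp/%s0.npz'%n); i={k:z[k] for k in ['mtx','dist_coeffs','origin','rotation']}
    c=cloud(i,z['d']); P=c.reshape(-1,3); rgb=z['im'].reshape(-1,3).astype(int)
    def rect(m,nm):
        Q=P[m]; 
        if len(Q)<5: print(n,nm,len(Q)); return
        r=cv2.minAreaRect(Q[:,:2].astype(np.float32)*1000); print(n,nm,len(Q),np.round(r[0],1),np.round(r[1],1),round(r[2],1),'z',np.round(np.percentile(Q[:,2],[5,50,95]),4))
    near=lambda x,y,r:np.hypot(P[:,0]-x,P[:,1]-y)<r
    dark=rgb.max(1)<75
    rect(near(.68,.06,.13)&(P[:,2]>.008)&(P[:,2]<.018),'base')
    rect(near(.69,.06,.12)&(P[:,2]>.14)&(P[:,2]<.205),'head')
    rect(near(.59,-.05,.06)&(P[:,2]>.036)&(P[:,2]<.085),'post')
    rect(near(.61,0,.1)&(P[:,2]>.026)&(P[:,2]<.034),'arm')
    m=near(.5,.28,.17)&(P[:,2]>.012)&(P[:,2]<.022); rect(m,'tray')
    rect(near(.508,.208,.035)&dark&(P[:,2]<.013),'stick case')
    T=P[near(.69,.06,.12)&(P[:,2]>.150)&(P[:,2]<.196)]; rect(near(.69,.06,.12)&(P[:,2]>.150)&(P[:,2]<.196)&(rgb.min(1)>150),'white head')
    rect(near(.69,.06,.12)&(P[:,2]>.14)&(P[:,2]<.205)&dark,'lens dark')
```

```text
scene base 789 [671.9  60.8] [119.7 121.2] 5.9 z [0.0109 0.016  0.0178]
scene head 800 [692.   57.3] [102.4  60.5] 9.0 z [0.1574 0.185  0.1965]
scene post 78 [602.2 -34.8] [74.9 11.4] 79.2 z [0.0397 0.0618 0.0799]
scene arm 153 [616.1   3.3] [157.8  27.9] 79.1 z [0.0273 0.0322 0.0338]
scene tray 390 [505.5 292.3] [ 94.6 256.4] 8.1 z [0.0123 0.0155 0.0191]
scene stick case 63 [509.9 216. ] [19.9 33.7] 76.7 z [0.004  0.0099 0.0121]
scene white head 199 [708.7  63.5] [62.1 47.8] 6.0 z [0.1906 0.1942 0.1959]
scene lens dark 213 [680.6  50.9] [38.1 80.9] 86.8 z [0.1623 0.1781 0.1908]
side base 969 [671.2  66.1] [118.6 121.9] 6.7 z [0.0093 0.0127 0.0163]
side head 835 [691.   70.6] [100.5  54. ] 3.1 z [0.1525 0.1805 0.1933]
side post 50 [595.  -60.5] [ 8.7 14.7] 11.9 z [0.04   0.0592 0.0758]
side arm 179 [615.4   8.2] [148.2  29.7] 79.5 z [0.0265 0.0293 0.0329]
side tray 415 [504.5 293.2] [ 90.1 253. ] 8.2 z [0.0123 0.0143 0.018 ]
side stick case 48 [508.2 221.6] [15.4 29. ] 84.4 z [0.005  0.0077 0.011 ]
side white head 327 [692.8  67.6] [98.6 53.1] 7.7 z [0.17   0.1901 0.1937]
side lens dark 75 [661.9  74.8] [18.9 26.1] 51.7 z [0.1655 0.1778 0.1866]
```

```bash
cat >> h.py <<'E'
def Tdown(psi): 
    p=np.radians(psi); x=np.array([np.cos(p),np.sin(p),0]);z=np.array([0,0,-1.]);return np.stack([x,np.cross(z,x),z],1)
def wpred(tcp,psi,P):
    z=np.load('/tmp/wc.npz'); R=Tdown(psi)
    i=dict(mtx=z['mtx'],dist_coeffs=z['dist'],origin=np.array(tcp)+R@z['t'],rotation=Rn.from_matrix(R@z['R']).as_quat())
    return proj(i,P)
def plan(p0,R0,targets):
    """targets: list of (tcp,psi[,Rot]) -> rows relative to current"""
    for t,psi in targets:
        s=R0.T@(np.array(t)-p0)/0.025; r=Rn.from_matrix(R0.T@Tdown(psi)).as_rotvec(degrees=True)
        print('shift',np.round(s,2),'rot',np.round(r,1),'rows>=',max(np.linalg.norm(np.array(t)-p0)/.05,np.linalg.norm(r)/8.59))
def cur():
    o=get_obs(); return np.array(o['position']),Rn.from_quat(o['tool_rot']).as_matrix(),o
E
python3 - <<'E'
from h import *
z=np.load('/tmp/wrist0.npz')
p,R,o=cur()
t=R.T@(z['origin']-p); Rc=R.T@Rn.from_quat(z['rotation']).as_matrix()
np.savez('/tmp/wc.npz',t=t,R=Rc,mtx=z['mtx'],dist=z['dist_coeffs'])
print(t,'\n',Rc.round(3))
pts=np.array([[.672,.0635,.014],[.642,.06,.17],[.627,.0585,.032],[.595,-.059,.078],[.612,0,.014],[.508,.215,.01],[0.73,.06,.014]])
for tcp,psi in [((.55,.1,.35),100),((.5,.15,.4),100),((.63,-.1,.3),140),((.5,.1,.4),-80),((.5,.05,.4),-84)]:
    print(tcp,psi,wpred(tcp,psi,pts).round().tolist())
plan(p,R,[((.5,.1,.4),-80),((.5,.05,.4),-84)])
E
```

```text
[ 1.40335381e-04 -7.52917216e-02 -1.63427339e-01] 
 [[ 1.    -0.     0.001]
 [-0.     0.961  0.275]
 [-0.001 -0.275  0.961]]
(0.55, 0.1, 0.35) 100 [[276.0, 271.0], [260.0, 299.0], [275.0, 243.0], [174.0, 211.0], [235.0, 221.0], [412.0, 170.0], [267.0, 308.0]]
(0.5, 0.15, 0.4) 100 [[242.0, 284.0], [216.0, 313.0], [240.0, 260.0], [147.0, 233.0], [204.0, 240.0], [362.0, 195.0], [235.0, 318.0]]
(0.63, -0.1, 0.3) 140 [[375.0, 313.0], [425.0, 372.0], [404.0, 295.0], [370.0, 213.0], [383.0, 247.0], [543.0, 317.0], [338.0, 337.0]]
(0.5, 0.1, 0.4) -80 [[368.0, 58.0], [386.0, 64.0], [367.0, 93.0], [460.0, 136.0], [405.0, 114.0], [238.0, 162.0], [380.0, 11.0]]
(0.5, 0.05, 0.4) -84 [[321.0, 50.0], [323.0, 53.0], [321.0, 85.0], [416.0, 120.0], [364.0, 103.0], [202.0, 164.0], [329.0, 2.0]]
shift [-12.93  16.44  -7.1 ] rot [ -0.  -0. 145.] rows>= 16.883372387605284
shift [-14.74  17.29  -7.1 ] rot [ -0.  -0. 149.] rows>= 17.349030129133396
```

Run:
```python
from h import *
for n in ['scene','side']:
    z=np.load('/tmp/%s0.npz'%n); i={k:z[k] for k in ['mtx','dist_coeffs','origin','rotation']}
    P=cloud(i,z['d']).reshape(-1,3); P=P[~np.isnan(P[:,0])]
    m=(P[:,2]>.2)&(P[:,0]>.35)&(P[:,0]<1.1)&(P[:,1]>-.4)&(P[:,1]<.7); Q=P[m]
    for zz in np.arange(.2,1,.1):
        q=Q[(Q[:,2]>zz)&(Q[:,2]<zz+.1)]
        if len(q)>5: print(n,zz.round(1),len(q),q.min(0).round(2),q.max(0).round(2))
pts=np.array([[.672,.0635,.014],[.642,.06,.17],[.627,.0585,.032],[.595,-.059,.078],[.612,0,.014],[.508,.215,.01],[0.73,.06,.014]])
for tcp,psi in [((.66,.06,.38),140),((.66,.06,.38),100),((.7,.08,.4),120)]:
    print(tcp,psi,wpred(tcp,psi,pts).round().tolist())
p,R,o=cur()
plan(p,R,[((.66,.06,.38),140),((.66,.06,.38),130)])
```

```text
scene 0.2 8584 [ 0.71 -0.34  0.2 ] [1.09 0.7  0.3 ]
scene 0.3 10767 [ 0.93 -0.31  0.3 ] [1.09 0.7  0.4 ]
scene 0.4 12305 [ 0.7  -0.27  0.4 ] [1.09 0.7  0.5 ]
scene 0.5 11952 [ 0.7  -0.23  0.5 ] [1.09 0.7  0.6 ]
scene 0.6 566 [ 1.04 -0.19  0.6 ] [ 1.05 -0.01  0.62]
side 0.2 5485 [ 0.91 -0.4   0.2 ] [1.09 0.51 0.3 ]
side 0.3 2732 [ 1.04 -0.4   0.3 ] [1.08 0.46 0.4 ]
side 0.4 3916 [ 0.7 -0.4  0.4] [1.05 0.6  0.5 ]
side 0.5 17759 [ 0.7 -0.4  0.5] [1.08 0.67 0.6 ]
side 0.6 14832 [ 0.72 -0.4   0.6 ] [1.07 0.63 0.7 ]
side 0.7 395 [1.04 0.17 0.7 ] [1.05 0.31 0.72]
(0.66, 0.06, 0.38) 140 [[313.0, 192.0], [332.0, 195.0], [336.0, 169.0], [294.0, 74.0], [316.0, 125.0], [473.0, 199.0], [279.0, 216.0]]
(0.66, 0.06, 0.38) 100 [[319.0, 193.0], [321.0, 189.0], [321.0, 161.0], [225.0, 119.0], [279.0, 140.0], [455.0, 90.0], [309.0, 233.0]]
(0.7, 0.08, 0.4) 120 [[317.0, 159.0], [330.0, 142.0], [331.0, 128.0], [259.0, 51.0], [299.0, 95.0], [473.0, 110.0], [295.0, 193.0]]
shift [-11.68  22.92  -6.3 ] rot [  0.  -0. -75.] rows>= 13.241859029044946
shift [-11.68  22.92  -6.3 ] rot [  0.  -0. -65.] rows>= 13.241859029044946
```

Request:
carry_out(deltas=[[0.0, -5.84, 11.46, -6.3, 0, 0, -37.5], [0.5, -5.84, 11.46, -6.3, 0, 0, -37.5], [1, -5.84, 11.46, -6.3, 0, 0, -37.5], [1, -5.84, 11.46, -6.3, 0, 0, -37.5], [1, -5.84, 11.46, -6.3, 0, 0, -37.5], [1, -5.84, 11.46, -6.3, 0, 0, -37.5], [1, -5.84, 11.46, -6.3, 0, 0, -37.5], [1, -5.84, 11.46, -6.3, 0, 0, -37.5]])

```text
time: 1.8
position: [0.4657, 0.3105, 0.3829]
tool_rot: [0.628, 0.779, 0.002, 0.002]
ft_force: [-0.4, -0.4, -0.1]
grip_width: 0.0311
```

Run:
```python
from h import *
p,R,o=cur(); print(p,o['q'],o['time'],o['grip_width'])
plan(p,R,[((.66,.06,.38),140)])
```

```text
[0.46565264 0.31045993 0.38293961] [ 0.38936504  0.28830326  1.37431779 -0.00177681  1.47282157 -1.39535042] 1.8 0.031141048831259246
shift [-11.44   5.47   0.16] rot [  0.3   0.2 -37.7] rows>= 6.340653413369656
```

Request:
carry_out(deltas=[[1, -11.5, 5.5, 0.0, 0, 0, -37.5], [1, -11.5, 5.5, 0.0, 0, 0, -37.5], [1, -11.5, 5.5, 0.0, 0, 0, -37.5], [1, -11.5, 5.5, 0.0, 0, 0, -37.5], [1, -11.5, 5.5, 0.0, 0, 0, -37.5], [1, -11.5, 5.5, 0.0, 0, 0, -37.5], [1, -11.5, 5.5, 0.0, 0, 0, -37.5], [1, -11.5, 5.5, 0.0, 0, 0, -37.5]])

```text
time: 2.6
position: [0.6603, 0.0592, 0.3782]
tool_rot: [0.344, 0.939, -0.001, -0.0]
ft_force: [0.0, 0.5, -0.6]
grip_width: 0.0006
```

```bash
cat >> h.py <<'E'
def snap(n,tag):
    i=camera_info(n); im,d=camera(n); save(tag,im); np.savez('/tmp/%s.npz'%tag,im=im,d=d,**{k:np.array(v) for k,v in i.items()})
    return im,d,i
E
python3 - <<'E'
from h import *
im,d,i=snap('wrist','w1')
p,R,o=cur(); print(p,o['q'],o['time'],o['grip_width'],o['joint_velocities'].round(3))
for t in ['gauge_post','camera_stand','gauge','lens']: print(t,spot_in('wrist',t)[:2])
E
```

```text
[0.65887364 0.06144452 0.37851157] [-7.58776422e-02  4.62000262e-01  1.11514118e+00  6.99074347e-04
  1.56688342e+00 -2.51747080e+00] 2.65 0.0004054482791943 [ 0.045 -0.03   0.031  0.014  0.011  0.004]
gauge_post [{'pixel': [126.1, 315.9], 'score': 0.6}]
camera_stand [{'pixel': [197.7, 304.1], 'score': 0.41}]
gauge [{'pixel': [127.8, 319.3], 'score': 0.59}]
lens [{'pixel': [199.2, 302.2], 'score': 0.74}]
```

View pics/w1.png

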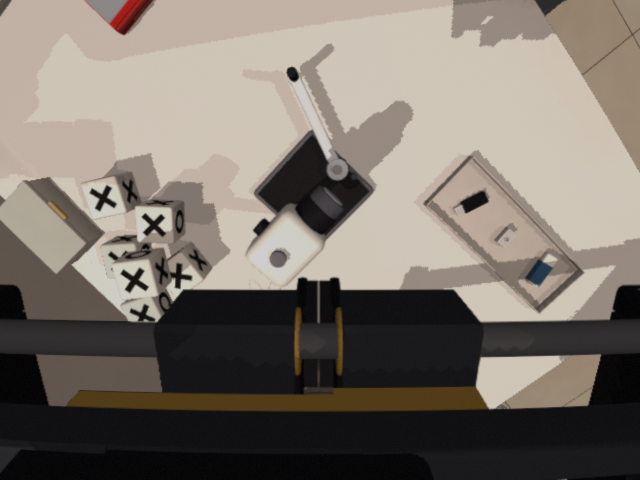

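Run:
```python
from h import *
z=np.load('/tmp/w1.npz'); i={k:z[k] for k in ['mtx','dist_coeffs','origin','rotation']}
im=z['im'];c=cloud(i,z['d'])
save('w1z',cv2.resize(im[40:290,230:390],None,fx=3,fy=2.4,interpolation=cv2.INTER_CUBIC)); save('w1t',cv2.resize(im[150:320,410:600],None,fx=4,fy=3.5,interpolation=cv2.INTER_CUBIC))
for nm,px,zz in [('post',(73,292),.078),('hinge',(169,337),.034)]:
    print(nm,c[px].round(4),at_z(i,px,zz).round(4))
P=c.reshape(-1,3); rgb=im.reshape(-1,3).astype(int)
def rect(m,nm):
    Q=P[m]; r=cv2.minAreaRect(Q[:,:2].astype(np.float32)*1000); print(nm,len(Q),np.round(r[0],1),np.round(r[1],1),round(r[2],1),'z',np.round(np.percentile(Q[:,2],[5,50,95]),4))
near=lambda x,y,r:np.hypot(P[:,0]-x,P[:,1]-y)<r
dark=rgb.max(1)<70
rect(near(.595,-.059,.03)&(P[:,2]>.06)&(P[:,2]<.09),'posttop')
rect(near(.67,.06,.1)&(P[:,2]>.009)&(P[:,2]<.02),'base')
rect(near(.69,.06,.1)&(P[:,2]>.15)&(P[:,2]<.21),'head')
rect(near(.69,.06,.1)&(P[:,2]>.189)&(P[:,2]<.206)&(rgb.min(1)>140),'headtop')
rect(near(.65,.06,.06)&(P[:,2]>.15)&(P[:,2]<.195)&dark,'lens barrel')
rect(near(.508,.208,.04)&dark&(P[:,2]<.014),'case')
Q=P[near(.508,.208,.045)&(P[:,2]<.014)&(P[:,2]>.0045)]; print(len(Q))
rect(near(.5,.28,.17)&(P[:,2]>.012)&(P[:,2]<.022),'tray')
Q=P[near(.55,.0,.05)]; print('desk',np.nanmedian(Q[:,2]))
```

```text
post [ 0.5963 -0.061   0.0793] [ 0.5962 -0.0612  0.078 ]
hinge [0.6269 0.0572 0.0407] [0.6271 0.058  0.034 ]
posttop 115 [596.2 -62.4] [11.9 11.3] 68.1 z [0.0655 0.0788 0.0803]
base 4592 [671.3  63. ] [121.  119.3] 6.3 z [0.0132 0.0166 0.0184]
head 5369 [691.9  61.8] [100.8  60.4] 5.8 z [0.1767 0.1938 0.1968]
headtop 2980 [709.   67.8] [62.7 50.5] 6.2 z [0.1925 0.195  0.1965]
lens barrel 1277 [673.9  64.2] [43.9 67.7] 86.1 z [0.1731 0.1859 0.1903]
case 316 [510.2 218. ] [17.  35.2] 77.0 z [0.0084 0.011  0.0127]
773
tray 1672 [504.2 292.7] [ 91.1 252. ] 8.3 z [0.0126 0.0159 0.0191]
desk 0.0009820261028562483
```

View pics/w1z.png

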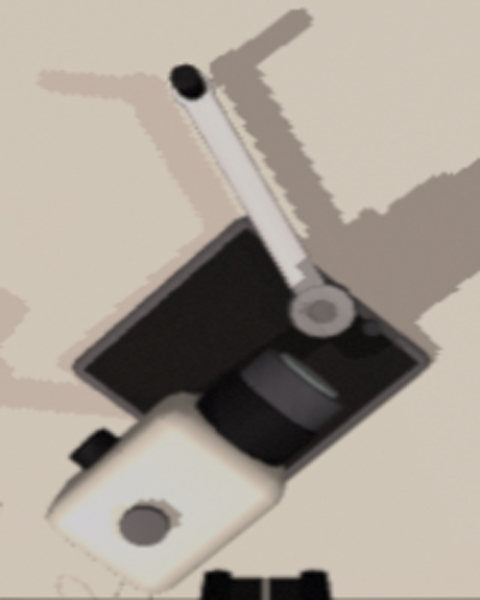

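View pics/w1t.png

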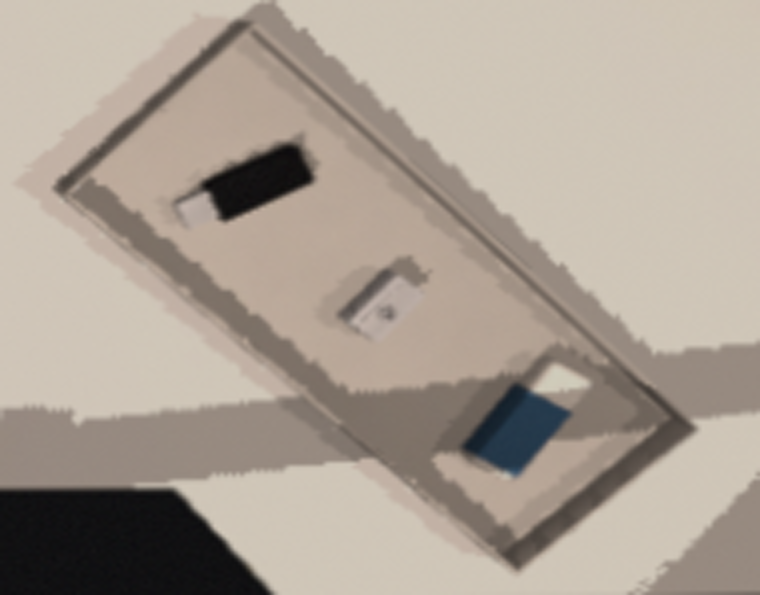

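Run:
```python
from h import *
p,R,o=cur(); print(p)
plan(p,R,[((.630,-.072,.378),150),((.630,-.072,.05),150)])
```

```text
[0.65755386 0.06419096 0.38011494]
shift [-2.65 -4.89  0.08] rot [ 0.  -0.1 -9.9] rows>= 2.779328329947184
shift [-2.66 -4.89 13.2 ] rot [ 0.  -0.1 -9.9] rows>= 7.163325028555032
```

Request:
carry_out(deltas=[[1, -2.65, -4.9, 0.0, 0, 0, -10], [1, -2.65, -4.9, 0.0, 0, 0, -10], [1, -2.65, -4.9, 0.0, 0, 0, -10], [1, -2.65, -4.9, 2, 0, 0, -10], [1, -2.65, -4.9, 4, 0, 0, -10], [1, -2.65, -4.9, 6, 0, 0, -10], [1, -2.65, -4.9, 8, 0, 0, -10], [1, -2.65, -4.9, 8, 0, 0, -10]])

```text
time: 3.65
position: [0.6281, -0.0603, 0.1738]
tool_rot: [0.267, 0.964, -0.01, -0.007]
ft_force: [-1.7, 0.4, 0.5]
grip_width: 0.0005
```

Run:
```python
from h import *
for k in range(2):
  im,d,i=snap('wrist','w2')
  p,R,o=cur(); print(p,o['q'][5],o['time'],o['joint_velocities'].round(3))
plan(p,R,[((.630,-.072,.05),150)])
```

```text
[ 0.63025024 -0.06122156  0.17624599] -2.8538116938068008 3.7 [-0.004 -0.063 -0.092 -0.001  0.027 -0.002]
[ 0.63265125 -0.06199327  0.17932202] -2.8538893686363016 3.75 [-0.002 -0.052 -0.071  0.001  0.001  0.002]
shift [-0.1  -0.3   5.18] rot [-1.1  0.2 -1. ] rows>= 2.594713691965506
```

View pics/w2.png

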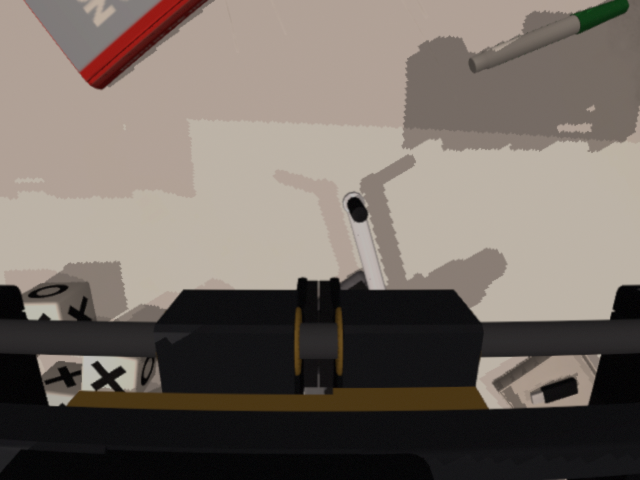

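Run:
```python
from h import *
p,R,o=cur(); print(o)
```

```text
{'time': 3.75, 'q': array([-0.26380358,  0.5923188 ,  1.44238815, -0.02151174,  1.10890887,
       -2.85388937]), 'joint_velocities': array([-0.00184216, -0.05245093, -0.07135242,  0.00146676,  0.00084105,
        0.00167782]), 'joint_torque': array([-4.41567984e-02, -4.35704112e+01, -1.53095323e+01, -1.37085398e-01,
        2.24135828e-02,  3.81982623e-03]), 'position': array([ 0.63265125, -0.06199327,  0.17932202]), 'tool_rot': array([ 2.67634670e-01,  9.63471870e-01, -9.63515312e-03, -8.96449137e-04]), 'ft_force': array([0.24132776, 1.05524251, 1.01088071]), 'moment': array([0.0928739 , 0.03106032, 0.01393366]), 'grip_width': 0.00016840150540030168}
```

Run:
```python
from h import *
p,R,o=cur()
plan(p,R,[((.623,-.086,.178),138),((.623,-.086,.05),138)])
```

```text
shift [-0.16 -1.02  0.07] rot [-1.1  0.3 11. ] rows>= 1.2813979903562278
shift [-0.15 -0.92  5.19] rot [-1.1  0.3 11. ] rows>= 2.6377000481272233
```

Request:
carry_out(deltas=[[1, -0.15, -1.0, 0.0, -1.1, 0.3, 8], [1, -0.15, -1.0, 0.0, -1.1, 0.3, 11], [1, -0.15, -1.0, 0.0, -1.1, 0.3, 11], [1, -0.15, -1.0, 1.0, -1.1, 0.3, 11], [1, -0.15, -1.0, 2.0, -1.1, 0.3, 11], [1, -0.15, -1.0, 2.5, -1.1, 0.3, 11], [1, -0.15, -1.0, 2.5, -1.1, 0.3, 11], [1, -0.15, -1.0, 2.5, -1.1, 0.3, 11]])

```text
time: 4.55
position: [0.6244, -0.0876, 0.119]
tool_rot: [0.359, 0.933, 0.0, 0.002]
ft_force: [1.7, -0.4, 0.7]
grip_width: 0.0002
```

Run:
```python
from h import *
for k in range(2):
  im,d,i=snap('wrist','w3')
  p,R,o=cur(); print(p,o['q'].round(3),o['time'],o['joint_velocities'].round(3),o['ft_force'].round(1))
plan(p,R,[((.623,-.086,.05),138)])
```

```text
[ 0.6246412  -0.0877574   0.11935299] [-3.170e-01  6.580e-01  1.511e+00  1.000e-03  9.670e-01 -2.724e+00] 4.6 [-0.    -0.003 -0.001 -0.002 -0.003  0.001] [0.5 0.2 0.3]
[ 0.62460971 -0.08782809  0.11937599] [-3.170e-01  6.580e-01  1.511e+00  1.000e-03  9.670e-01 -2.724e+00] 4.65 [-0.003 -0.001  0.004  0.    -0.003  0.   ] [-0.4 -0.3 -0.1]
shift [0.11 0.   2.77] rot [ 0.2  0.3 -0.1] rows>= 1.3883747828873045
```

View pics/w3.png

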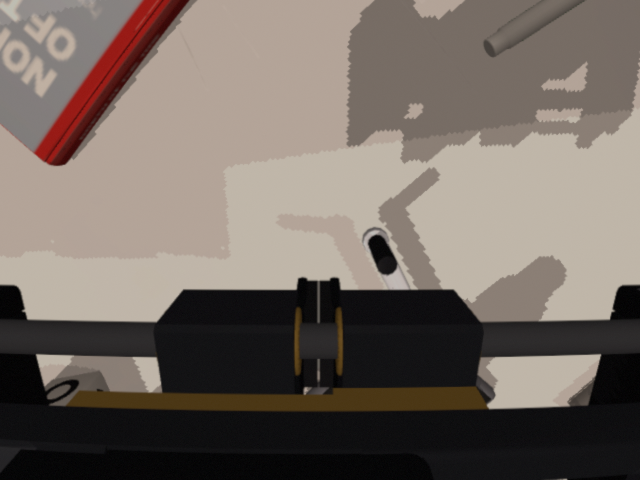

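Run:
```python
from h import *
z=np.load('/tmp/w3.npz'); i={k:z[k] for k in ['mtx','dist_coeffs','origin','rotation']}
print(proj(i,[[.5962,-.0612,.078],[.623,-.086,.05]]), at_z(i,(264,386),.078))
c=cloud(i,z['d']); print(c[262:268,386].round(4))
p,R,o=cur()
plan(p,R,[((.623,-.086,.05),138)])
H=np.array([.6268,.0581])
def P(th,off=21,ex=0):
    psi=min(138,th-90); t=np.radians(th);s=np.radians(psi)
    q=H+.125*np.array([np.cos(t),np.sin(t)])-off/1000*np.array([np.cos(s),np.sin(s)])
    return ((q[0],q[1],.05),psi)
p=np.array([.623,-.086,.05]);R=Tdown(138)
print('from precontact')
plan(p,R,[P(t) for t in [255.5,250,245,240,235,230,225,220]])
q,s=P(220)
plan(np.array(q),Tdown(s),[P(t) for t in [216,212,208,204,200,196,193,190]])
```

```text
[[388.52864849 267.55153686]
 [322.66241129 251.11070098]] [ 0.59591814 -0.06377783  0.078     ]
[[ 0.5951 -0.0649  0.0785]
 [ 0.5954 -0.0647  0.0793]
 [ 0.5958 -0.0642  0.0791]
 [ 0.596  -0.0644  0.0807]
 [ 0.5965 -0.0634  0.0792]
 [ 0.5969 -0.0627  0.0789]]
shift [0.11 0.   2.77] rot [ 0.2  0.3 -0.1] rows>= 1.3883747828873045
from precontact
shift [ 0.6  -0.05  0.  ] rot [0. 0. 0.] rows>= 0.2986262743644551
shift [ 1.03 -0.25  0.  ] rot [0. 0. 0.] rows>= 0.5304648805728459
shift [ 1.44 -0.4   0.  ] rot [0. 0. 0.] rows>= 0.7477619224021756
shift [ 1.86 -0.51  0.  ] rot [0. 0. 0.] rows>= 0.9658395029817203
shift [ 2.29 -0.58  0.  ] rot [0. 0. 0.] rows>= 1.1830651209757994
shift [ 2.73 -0.61  0.  ] rot [0. 0. 0.] rows>= 1.3985659403068336
shift [ 3.17 -0.65  0.  ] rot [0. 0. 3.] rows>= 1.616574074616757
shift [ 3.61 -0.68  0.  ] rot [0. 0. 8.] rows>= 1.8360194839860147
shift [ 0.35 -0.05  0.  ] rot [0. 0. 4.] rows>= 0.46565774155995426
shift [ 0.7  -0.07  0.  ] rot [0. 0. 8.] rows>= 0.9313154831199085
shift [ 1.06 -0.07  0.  ] rot [ 0.  0. 12.] rows>= 1.3969732246798598
shift [ 1.41 -0.04  0.  ] rot [ 0.  0. 16.] rows>= 1.8626309662398133
shift [1.76 0.01 0.  ] rot [ 0.  0. 20.] rows>= 2.3282887077997683
shift [2.11 0.09 0.  ] rot [ 0.  0. 24.] rows>= 2.793946449359722
shift [2.36 0.16 0.  ] rot [ 0.  0. 27.] rows>= 3.143189755529687
shift [2.61 0.25 0.  ] rot [ 0.  0. 30.] rows>= 3.4924330616996504
```

Request:
carry_out(deltas=[[1, 0.1, 0, 1.5, 0, 0, 0], [1, 0.1, 0, 2.8, 0, 0, 0], [1, 0.1, 0, 2.8, 0, 0, 0], [1, 0.1, 0, 2.8, 0, 0, 0]])

```text
time: 5.05
position: [0.6222, -0.0861, 0.0484]
tool_rot: [0.359, 0.933, 0.0, 0.002]
ft_force: [0.8, 0.1, -0.1]
grip_width: 0.0005
```

Request:
carry_out(deltas=[[1, 0.6, -0.05, 0, 0, 0, 0], [1, 1.03, -0.25, 0, 0, 0, 0], [1, 1.44, -0.4, 0, 0, 0, 0], [1, 1.86, -0.51, 0, 0, 0, 0], [1, 2.29, -0.58, 0, 0, 0, 0], [1, 2.73, -0.61, 0, 0, 0, 0], [1, 3.17, -0.65, 0, 0, 0, 3], [1, 3.61, -0.68, 0, 0, 0, 8]])

```text
time: 5.85
position: [0.5427, -0.0374, 0.0476]
tool_rot: [0.425, 0.905, 0.001, 0.001]
ft_force: [0.4, -0.0, 0.5]
grip_width: 0.0006
```

Run:
```python
from h import *
im,d,i=snap('wrist','w4');im,d,i=snap('wrist','w4'); snap('scene','s4')
p,R,o=cur(); print(p,o['q'].round(3),o['time'],o['joint_velocities'].round(3),o['ft_force'].round(1))
```

```text
[ 0.54232369 -0.03718387  0.04741829] [-2.740e-01  6.870e-01  1.771e+00  1.000e-03  6.820e-01 -2.545e+00] 6.0 [-0.008  0.006 -0.033 -0.003 -0.008 -0.014] [-0.4  0.8  0.3]
```

View pics/w4.png

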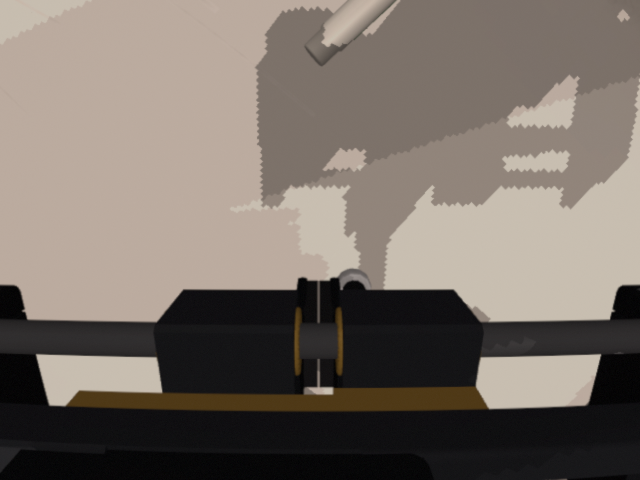

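View pics/s4.png

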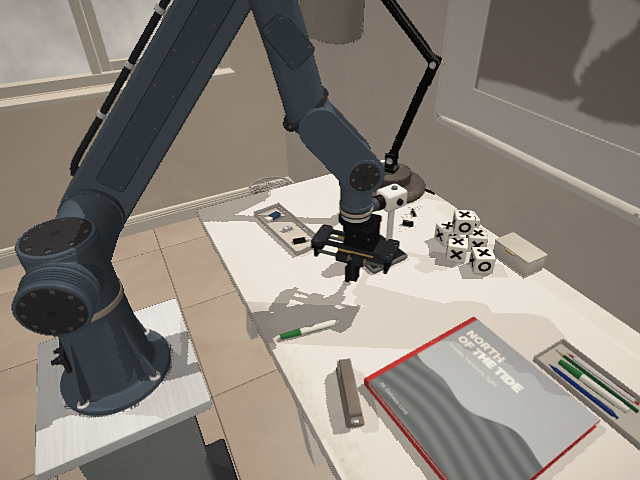

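Request:
carry_out(deltas=[[1, 0.35, -0.05, 0, 0, 0, 4], [1, 0.7, -0.07, 0, 0, 0, 8], [1, 1.06, -0.07, 0, 0, 0, 12], [1, 1.41, -0.04, 0, 0, 0, 16], [1, 1.76, 0.01, 0, 0, 0, 20], [1, 2.11, 0.09, 0, 0, 0, 24], [1, 2.36, 0.16, 0, 0, 0, 27], [1, 2.6, 0.25, 0, 0, 0, 30]])

```text
time: 6.8
position: [0.5071, 0.0158, 0.0474]
tool_rot: [0.644, 0.765, 0.001, 0.002]
ft_force: [-0.5, -1.0, 0.4]
grip_width: 0.0004
```

Run:
```python
from h import *
im,d,i=snap('wrist','w5')
p,R,o=cur(); print(p,o['q'].round(3),o['time'],o['joint_velocities'].round(3),o['ft_force'].round(1))
H=np.array([.6268,.0581])
def P(th,off=21):
    psi=min(138,th-90); t=np.radians(th);s=np.radians(psi)
    q=H+.125*np.array([np.cos(t),np.sin(t)])-off/1000*np.array([np.cos(s),np.sin(s)])
    return ((q[0],q[1],.05),psi)
q,s=P(190); print(q,s)
plan(np.array(q),Tdown(s),[P(t) for t in [188,187,186,185,184]])
plan(p,R,[P(t) for t in [188,187,186,185,184]])
```

```text
[0.50633681 0.01667663 0.04733658] [-1.880e-01  6.600e-01  1.866e+00  1.000e-03  6.120e-01 -1.931e+00] 6.85 [-0.01   0.003 -0.002 -0.004  0.007 -0.124] [-0.1 -0.1  0.7]
(np.float64(0.5073456426044796), np.float64(0.01571301497837732), 0.05) 100
shift [ 0.18 -0.03  0.  ] rot [0. 0. 2.] rows>= 0.23282887077997713
shift [ 0.26 -0.04  0.  ] rot [0. 0. 3.] rows>= 0.34924330616996563
shift [ 0.35 -0.05  0.  ] rot [0. 0. 4.] rows>= 0.4656577415599525
shift [ 0.44 -0.05  0.  ] rot [0. 0. 5.] rows>= 0.5820721769499412
shift [ 0.53 -0.06  0.  ] rot [0. 0. 6.] rows>= 0.6984866123399297
shift [ 0.13  0.01 -0.11] rot [0.1 0.  1.8] rows>= 0.2095231502218431
shift [ 0.22 -0.   -0.11] rot [0.1 0.  2.8] rows>= 0.325690029902136
shift [ 0.31 -0.01 -0.11] rot [0.1 0.  3.8] rows>= 0.4419871802363808
shift [ 0.39 -0.02 -0.11] rot [0.1 0.  4.8] rows>= 0.5583332035826741
shift [ 0.48 -0.03 -0.11] rot [0.1 0.  5.8] rows>= 0.674702817366695
```

View pics/w5.png

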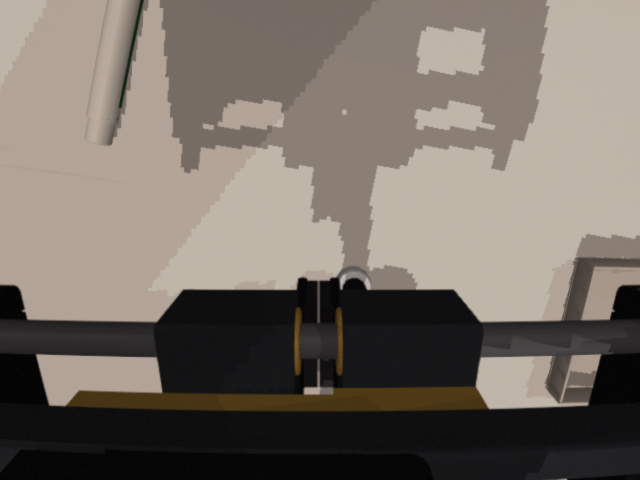

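Request:
carry_out(deltas=[[1, 0.1, -0.02, 0, 0, 0, 2], [1, 0.18, -0.03, 0, 0, 0, 3], [1, 0.26, -0.03, 0, 0, 0, 4], [1, 0.34, -0.03, 0, 0, 0, 4], [1, 0.34, -0.03, 0, 0, 0, 4]])

```text
time: 7.35
position: [0.5043, 0.0242, 0.0473]
tool_rot: [0.67, 0.743, 0.001, 0.001]
ft_force: [-1.0, 0.0, 0.1]
grip_width: 0.0006
```

Request:
carry_out(deltas=[[1, 0.08, 0, 0, 0, 0, 0], [1, 0.08, 0, 0, 0, 0, 0], [1, 0.08, 0, 0, 0, 0, 0]])

```text
time: 7.65
position: [0.5041, 0.0261, 0.0474]
tool_rot: [0.67, 0.742, 0.001, 0.001]
ft_force: [1.0, -0.5, -0.7]
grip_width: 0.0004
```

Request:
carry_out(deltas=[[1, 0.08, 0, 0, 0, 0, 0], [1, 0.08, 0, 0, 0, 0, 0], [1, 0.08, 0, 0, 0, 0, 0]])

```text
time: 7.95
position: [0.504, 0.0276, 0.0474]
tool_rot: [0.67, 0.743, 0.001, 0.001]
ft_force: [-0.8, -3.9, -0.6]
grip_width: 0.0004
```

Request:
carry_out(deltas=[[1, 0.08, 0, 0, 0, 0, 0], [1, 0.08, 0, 0, 0, 0, 0], [1, 0.08, 0, 0, 0, 0, 0]])

```text
time: 8.25
position: [0.504, 0.0282, 0.0476]
tool_rot: [0.669, 0.743, 0.0, 0.002]
ft_force: [-1.4, -10.1, 1.8]
grip_width: 0.0004
```

Run:
```python
from h import *
for k in range(3):
  im,d,i=snap('wrist','w6')
  p,R,o=cur(); print(p,o['time'],o['ft_force'].round(1))
```

```text
[0.50402426 0.02820326 0.04756341] 8.3 [ -1.3 -10.7   1.2]
[0.50403257 0.02821871 0.04759344] 8.35 [ -1.2 -10.4   0.8]
[0.5040024  0.02821492 0.04756358] 8.4 [ -1.  -10.4   1.1]
```

Request:
carry_out(deltas=[[1, -1.5, 0, 0, 0, 0, 0], [1, -1.5, 0, 0, 0, 0, 0], [1, -1.5, 0, -2, 0, 0, 0], [1, -1.5, 0, -4, 0, 0, 0], [1, -1.5, 0, -6, 0, 0, 0], [1, -1.5, 0, -8, 0, 0, 0], [1, -1.5, 0, -9, 0, 0, 0], [1, -1.5, 0, -9, 0, 0, 0]])

```text
time: 9.2
position: [0.5092, -0.0067, 0.2767]
tool_rot: [0.67, 0.743, 0.004, 0.005]
ft_force: [0.4, 0.4, 0.3]
grip_width: 0.0003
```

Run:
```python
from h import *
p,R,o=cur(); print(p,o['time'],o['ft_force'].round(1))
for tcp,psi in [((.60,.13,.33),96),((.58,.13,.30),96)]:
    print(wpred(tcp,psi,np.array([[.5025,.0446,.078],[.627,.058,.034],[.51,.218,.01],[.672,.063,.014],[.642,.06,.17]])).round().tolist())
plan(p,R,[((.60,.13,.33),96)])
```

```text
[ 0.50915293 -0.00668575  0.27671882] 9.2 [0.4 0.4 0.3]
[[244.0, 96.0], [255.0, 209.0], [399.0, 123.0], [260.0, 240.0], [233.0, 257.0]]
[[237.0, 115.0], [250.0, 231.0], [401.0, 141.0], [255.0, 263.0], [224.0, 292.0]]
shift [ 5.06  4.2  -2.09] rot [ 0.7  0.1 -0.1] rows>= 3.451090693713839
```

Request:
carry_out(deltas=[[1, 5.1, 4.2, -2.1, 0.5, 0, 0], [0.5, 5.1, 4.2, -2.1, 0.5, 0, 0], [0, 5.1, 4.2, -2.1, 0.5, 0, 0], [-0.2, 5.1, 4.2, -2.1, 0.5, 0, 0], [-0.2, 5.1, 4.2, -2.1, 0.5, 0, 0], [-0.2, 5.1, 4.2, -2.1, 0.5, 0, 0], [-0.2, 5.1, 4.2, -2.1, 0.5, 0, 0]])

```text
time: 9.9
position: [0.5965, 0.1298, 0.3234]
tool_rot: [0.67, 0.742, -0.004, -0.003]
ft_force: [-0.0, -0.1, 0.8]
grip_width: 0.0409
```

```bash
cat > an.py <<'E'
from h import *
def an(tag,st=(.51,.218),gp=(.5025,.0446)):
    z=np.load('/tmp/%s.npz'%tag); i={k:z[k] for k in ['mtx','dist_coeffs','origin','rotation']}
    im=z['im'];c=cloud(i,z['d']);P=c.reshape(-1,3); rgb=im.reshape(-1,3).astype(int)
    def rect(m,nm):
        Q=P[m]
        if len(Q)<5: print(nm,len(Q));return
        r=cv2.minAreaRect(Q[:,:2].astype(np.float32)*1000); print(nm,len(Q),np.round(r[0],1),np.round(r[1],1),round(r[2],1),'z',np.round(np.percentile(Q[:,2],[5,50,95]),4))
    near=lambda x,y,r:np.hypot(P[:,0]-x,P[:,1]-y)<r
    dark=rgb.max(1)<70
    rect(near(*gp,.03)&(P[:,2]>.072)&(P[:,2]<.09),'posttop')
    rect(near(.67,.06,.1)&(P[:,2]>.009)&(P[:,2]<.02),'base')
    rect(near(.69,.06,.1)&(P[:,2]>.15)&(P[:,2]<.21),'head')
    rect(near(.69,.06,.1)&(P[:,2]>.189)&(P[:,2]<.206)&(rgb.min(1)>140),'headtop')
    rect(near(*st,.04)&dark&(P[:,2]<.016)&(P[:,2]>.006),'case')
    rect(near(.5,.28,.17)&(P[:,2]>.012)&(P[:,2]<.022),'tray')
    return im,c,i
E
python3 - <<'E'
from an import *
snap('wrist','w7');im,d,i=snap('wrist','w7')
p,R,o=cur(); print(p,o['time'],o['joint_velocities'].round(3),o['grip_width'])
im,c,i=an('w7')
save('w7z',cv2.resize(im[85:165,350:450],None,fx=7,fy=7,interpolation=cv2.INTER_CUBIC))
E
```

```text
[0.59698495 0.12937827 0.32409422] 10.0 [-0.003 -0.005 -0.011  0.001  0.001 -0.   ] 0.047611810275653796
posttop 121 [503.3  44. ] [11.4 10.5] 5.4 z [0.0746 0.0788 0.0802]
base 6500 [671.9  63.4] [119.9 120.5] 6.1 z [0.0129 0.0166 0.0182]
head 1779 [690.7  64.9] [100.9  44.2] 13.0 z [0.1683 0.1864 0.1928]
headtop 33 [707.9  73. ] [67.4  7.2] 38.0 z [0.192  0.1934 0.195 ]
case 445 [509.6 218.1] [17.5 35.1] 77.6 z [0.0092 0.0111 0.0126]
tray 2376 [504.1 292.6] [ 90.9 251.1] 8.2 z [0.0126 0.016  0.019 ]
```

View pics/w7.png

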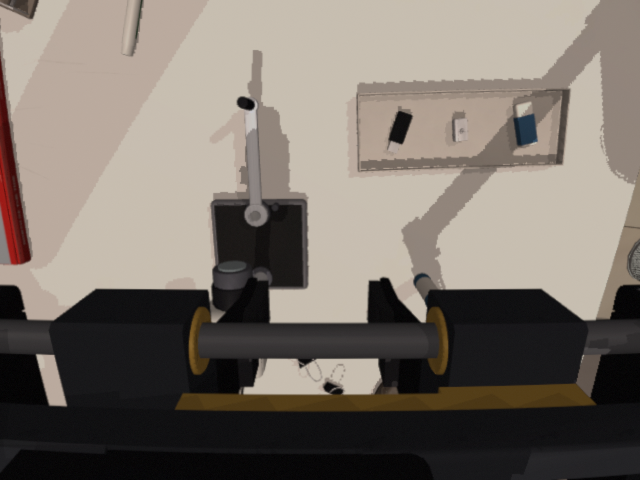

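View pics/w7z.png

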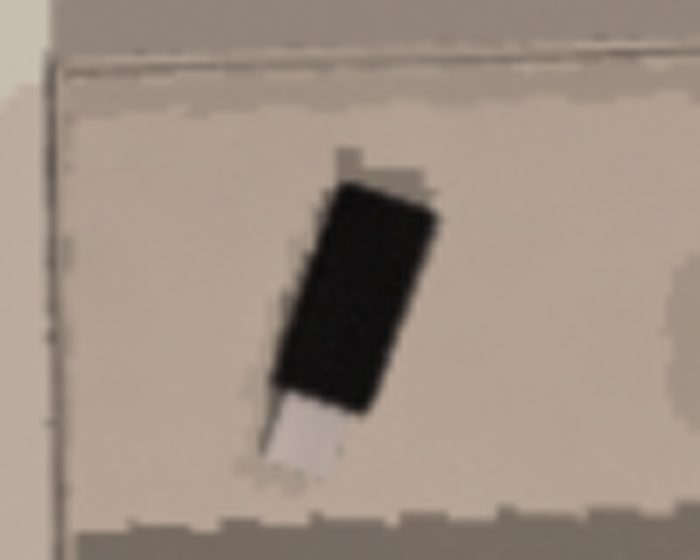

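Run:
```python
from h import *
p,R,o=cur()
plan(p,R,[((.51,.218,.25),30)])
```

```text
shift [ 3.88 -3.08  2.99] rot [-0.4  0.3 65.8] rows>= 7.659570859575396
```

Request:
carry_out(deltas=[[-0.3, 3.9, -3.1, 3, 0, 0, 66], [-0.3, 3.9, -3.1, 3, 0, 0, 66], [-0.3, 3.9, -3.1, 3, 0, 0, 66], [-0.3, 3.9, -3.1, 3, 0, 0, 66], [-0.3, 3.9, -3.1, 3, 0, 0, 66], [-0.3, 3.9, -3.1, 3, 0, 0, 66], [-0.3, 3.9, -3.1, 3, 0, 0, 66], [-0.3, 3.9, -3.1, 3, 0, 0, 66]])

```text
time: 10.8
position: [0.5101, 0.2184, 0.2504]
tool_rot: [0.967, 0.255, -0.003, -0.0]
ft_force: [-0.2, 0.1, 0.9]
grip_width: 0.0567
```

Request:
carry_out(deltas=[[-0.3, 0, 0, 0, 0, 0, 66], [-0.3, 0, 0, 0, 0, 0, 66], [-0.3, 0, 0, 0, 0, 0, 66], [-0.3, 0, 0, 0, 0, 0, 66], [-0.3, 0, 0, 0, 0, 0, 66], [-0.3, 0, 0, 0, 0, 0, 66], [-0.3, 0, 0, 0, 0, 0, 66], [-0.3, 0, 0, 0, 0, 0, 66]])

```text
time: 11.6
position: [0.5102, 0.2183, 0.2504]
tool_rot: [0.95, -0.313, -0.003, 0.002]
ft_force: [-0.3, -0.8, 0.1]
grip_width: 0.0565
```

Request:
carry_out(deltas=[[-0.3, 0, 0, 0, 0, 0, 66], [-0.3, 0, 0, 0, 0, 0, 66], [-0.3, 0, 0, 0, 0, 0, 66], [-0.3, 0, 0, 0, 0, 0, 66], [-0.3, 0, 0, 0, 0, 0, 66], [-0.3, 0, 0, 0, 0, 0, 66], [-0.3, 0, 0, 0, 0, 0, 66], [-0.3, 0, 0, 0, 0, 0, 66]])

```text
time: 12.4
position: [0.5102, 0.2183, 0.2504]
tool_rot: [-0.626, 0.78, 0.002, -0.003]
ft_force: [1.4, -0.7, -0.5]
grip_width: 0.0566
```

Run:
```python
from an import *
snap('wrist','w8');im,d,i=snap('wrist','w8')
p,R,o=cur(); print(p,o['time'],o['q'].round(3),o['joint_velocities'].round(3),o['grip_width'])
an('w8'); plan(p,R,[((.5096,.2181,.1),-102.4)])
```

```text
[0.51021532 0.21838164 0.25045424] 12.5 [0.203 0.403 1.572 0.    1.173 1.987] [ 0.003  0.001 -0.003  0.001  0.002 -0.076] 0.056532694119002726
posttop 194 [503.4  43.9] [12.  11.3] 81.3 z [0.0728 0.0786 0.0799]
base 7097 [650.8  61.5] [ 78.2 119.7] 6.0 z [0.0124 0.0164 0.0179]
head 0
headtop 0
case 547 [509.7 218.4] [16.9 35.8] 77.5 z [0.0097 0.0111 0.0124]
tray 2798 [503.8 292.8] [ 91.  251.2] 8.2 z [0.0126 0.016  0.0189]
shift [ 0.   -0.02  6.02] rot [ 0.4 -0.2  0.2] rows>= 3.009115316030857
```

View pics/w8.png

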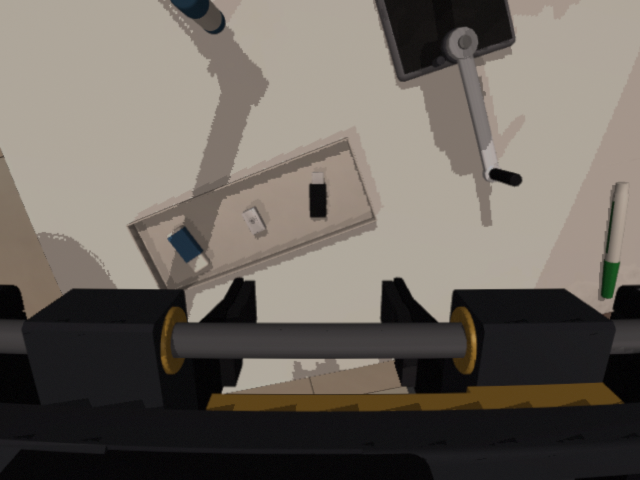

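Request:
carry_out(deltas=[[0.2, 0, 0, 2, 0.3, -0.2, 0], [0.2, 0, 0, 4, 0.3, -0.2, 0], [0.2, 0, 0, 6, 0.3, -0.2, 0], [0.2, 0, 0, 7.5, 0.3, -0.2, 0], [0.2, 0, 0, 8.5, 0.3, -0.2, 0], [0.2, 0, 0, 9, 0.3, -0.2, 0], [0.2, 0, 0, 9, 0.3, -0.2, 0], [0.2, 0, 0, 9, 0.3, -0.2, 0]])

```text
time: 13.3
position: [0.51, 0.2191, 0.0264]
tool_rot: [-0.629, 0.778, 0.0, 0.001]
ft_force: [1.0, 0.2, 0.8]
grip_width: 0.0347
```

Run:
```python
from an import *
im,d,i=snap('wrist','w9');im,d,i=snap('wrist','w9')
p,R,o=cur(); print(p,o['time'],o['joint_velocities'].round(3),o['grip_width'],o['ft_force'].round(1))
an('w9'); plan(p,R,[((.5097,.2183,.005),-102.5)])
```

```text
[0.51054695 0.21933872 0.02712997] 13.4 [ 0.001 -0.006  0.003 -0.001 -0.002  0.002] 0.03476274552931123 [ 0.8 -0.1 -0.5]
posttop 0
base 2162 [609.9  90.7] [57.9 13. ] 81.0 z [0.0097 0.0137 0.0169]
head 0
headtop 0
case 2320 [510.1 218.5] [17.3 35.6] 77.4 z [0.0099 0.0111 0.0121]
tray 5159 [506.6 273.7] [ 91.  212.3] 8.2 z [0.0125 0.0163 0.0188]
shift [0.05 0.03 0.89] rot [-0.2  0.1  0.4] rows>= 0.4434104369204754
```

View pics/w9.png

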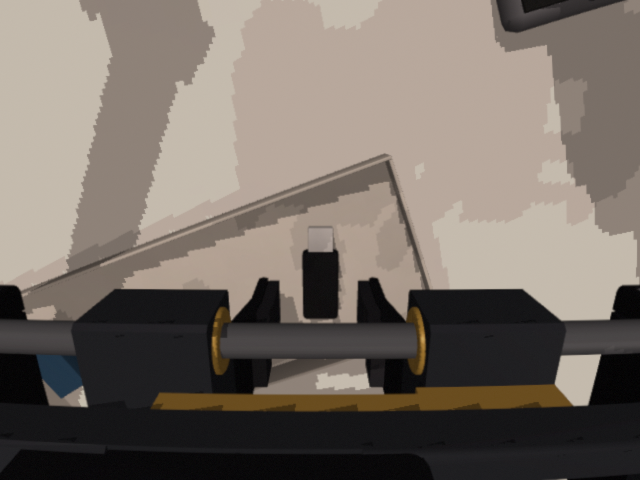

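Request:
carry_out(deltas=[[0.2, 0.04, 0.03, 0.5, -0.2, 0, 0.4], [0.2, 0.04, 0.03, 0.8, -0.2, 0, 0.4], [0.2, 0.04, 0.03, 0.88, -0.2, 0, 0.4], [0.2, 0.04, 0.03, 0.88, -0.2, 0, 0.4], [0.2, 0.04, 0.03, 0.88, -0.2, 0, 0.4]])

```text
time: 13.9
position: [0.5082, 0.2183, 0.0034]
tool_rot: [-0.626, 0.78, 0.002, -0.001]
ft_force: [-0.3, -0.4, 0.4]
grip_width: 0.0344
```

Request:
carry_out(deltas=[[0.3, 0, 0, -0.03, 0, 0, 0], [0.45, 0, 0, -0.03, 0, 0, 0], [0.6, 0, 0, -0.03, 0, 0, 0], [0.8, 0, 0, -0.03, 0, 0, 0], [0.8, 0, 0, -0.03, 0, 0, 0], [0.8, 0, 0, -0.03, 0, 0, 0], [0.8, 0, 0, -0.03, 0, 0, 0]], force=15)

```text
time: 14.6
position: [0.5083, 0.2184, 0.0044]
tool_rot: [-0.626, 0.78, 0.002, -0.001]
ft_force: [-0.3, 0.8, 1.2]
grip_width: 0.0176
```

Run:
```python
from an import *
im,d,i=snap('wrist','w10')
p,R,o=cur(); print(p,o['time'],o['grip_width'],o['ft_force'].round(1),o['tool_rot'])
```

```text
[0.50831539 0.21833965 0.00437447] 14.65 0.017568059379991136 [0.  0.  1.1] [-6.25743880e-01  7.80026100e-01  1.83957198e-03 -7.04539944e-04]
```

View pics/w10.png

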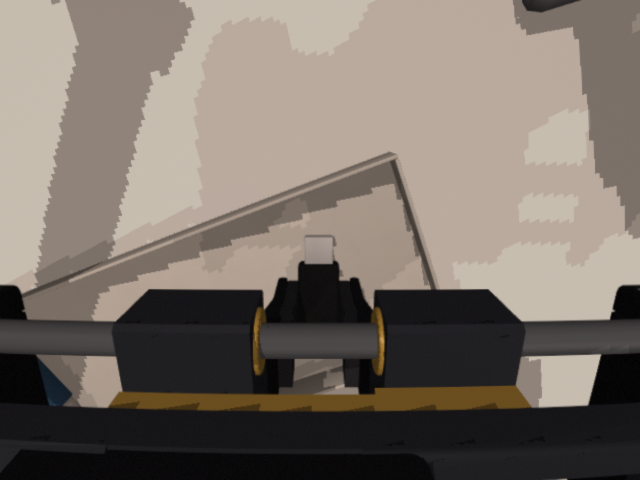

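Request:
carry_out(deltas=[[0.8, 0, 0, -0.3, 0, 0, 0], [0.8, 0, 0, -1, 0, 0, 0], [0.8, 0, 0, -2, 0, 0, 0], [0.8, 0, 0, -3.5, 0, 0, 0], [0.8, 0, 0, -5, 0, 0, 0], [0.8, 0, 0, -6.5, 0, 0, 0], [0.8, 0, 0, -8, 0, 0, 0], [0.8, 0, 0, -9, 0, 0, 0]])

```text
time: 15.45
position: [0.5097, 0.2181, 0.2325]
tool_rot: [-0.626, 0.78, 0.001, 0.001]
ft_force: [0.5, 0.3, 0.6]
grip_width: 0.0177
```

Request:
carry_out(deltas=[[0.8, 0, 0, 0, 0, 0, 0], [0.8, 0, 0, 0, 0, 0, 0]])

```text
time: 15.65
position: [0.5087, 0.2178, 0.2297]
tool_rot: [-0.626, 0.78, 0.002, -0.001]
ft_force: [-0.3, 0.2, -1.0]
grip_width: 0.0179
```

Run:
```python
from an import *
im,d,i=snap('wrist','w11')
p,R,o=cur(); print(p,o['time'],o['grip_width'],o['ft_force'].round(1),o['tool_rot'],o['joint_velocities'].round(3))
save('w11z',cv2.resize(im[215:300,260:380],None,fx=6,fy=6,interpolation=cv2.INTER_CUBIC))
snap('scene','s11');snap('side','d11')
c=cloud(i,d); T=(c.reshape(-1,3)-p)@R; T=T.reshape(480,640,3)*1000
for r in range(224,290,4): print(r,im[r,320],T[r,320].round(1), T[r,308].round(1),T[r,332].round(1))
```

```text
[0.50804678 0.21767167 0.22862654] 15.7 0.017732544919562797 [-0.1 -0.9 -0.5] [-0.62576713  0.78000498  0.00227477 -0.00159964] [-0.     0.024  0.013  0.001 -0.001  0.   ]
224 [170 154 140] [  1.   20.  226.3] [-11.3  19.6 224.7] [ 13.2  19.6 224.8]
228 [169 153 138] [  1.   24.1 225.7] [-11.4  23.9 225.1] [ 13.3  23.8 224.5]
232 [169 152 139] [  1.   28.5 226.3] [-11.4  28.2 225. ] [ 13.4  28.4 225.9]
236 [117 108 102] [  0.3 -31.4  -4.2] [ -4.8 -31.7  -5.1] [  5.4 -31.5  -4.5]
240 [161 149 142] [  0.3 -30.2  -6.1] [ -4.8 -30.3  -6.2] [  5.3 -30.6  -7.5]
244 [158 146 139] [  0.3 -28.8  -7.3] [ -4.8 -28.4  -5.9] [  5.4 -28.4  -6. ]
248 [155 144 136] [  0.3 -26.8  -6.4] [ -4.8 -26.7  -6.1] [  5.4 -26.8  -6.5]
252 [151 140 133] [  0.3 -24.9  -6.2] [ -4.8 -25.2  -6.9] [  5.4 -25.1  -6.8]
256 [149 138 131] [  0.3 -23.6  -7.6] [ -4.8 -23.2  -6.4] [  5.4 -23.2  -6.4]
260 [146 134 128] [  0.3 -21.4  -6.5] [ -4.8 -21.5  -6.8] [  5.4 -21.3  -6.2]
264 [51 46 44] [  0.3 -19.7  -6.7] [ -4.9 -19.5  -6.3] [  5.4 -19.5  -6. ]
268 [15 14 13] [  0.3 -18.7  -9. ] [ -4.8 -18.4  -8. ] [  5.4 -18.1  -7.3]
272 [16 15 16] [  0.3 -16.4  -7.6] [ -4.8 -16.4  -7.5] [  5.4 -16.5  -7.8]
276 [15 15 13] [  0.3 -14.3  -7. ] [ -4.9 -14.6  -7.7] [  5.4 -14.7  -7.9]
280 [14 12 13] [  0.3 -13.1  -8.4] [ -4.8 -13.2  -8.7] [  5.4 -12.9  -8. ]
284 [15 14 12] [  0.3 -10.7  -7.2] [ -4.9 -11.   -8. ] [  5.4 -11.4  -8.8]
288 [16 12 14] [ 0.3 -9.6 -9. ] [-4.9 -8.6 -6.6] [ 5.5 -9.  -7.6]
```

View pics/w11.png

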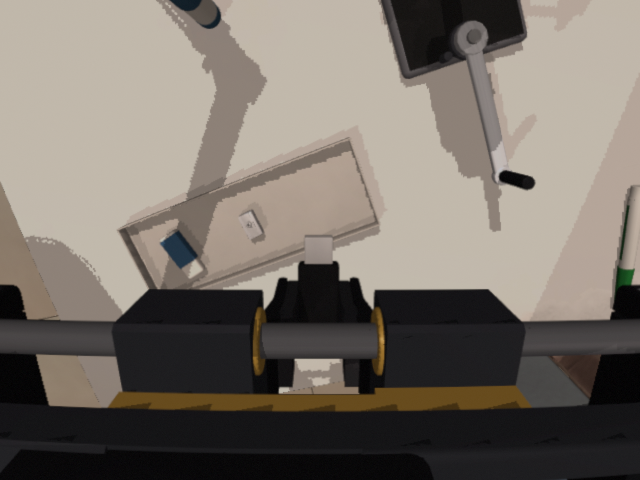

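View pics/w11z.png

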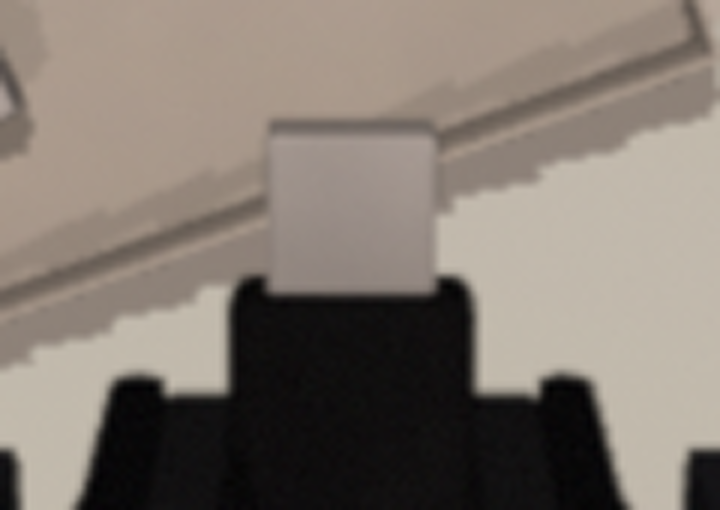

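View pics/s11.png

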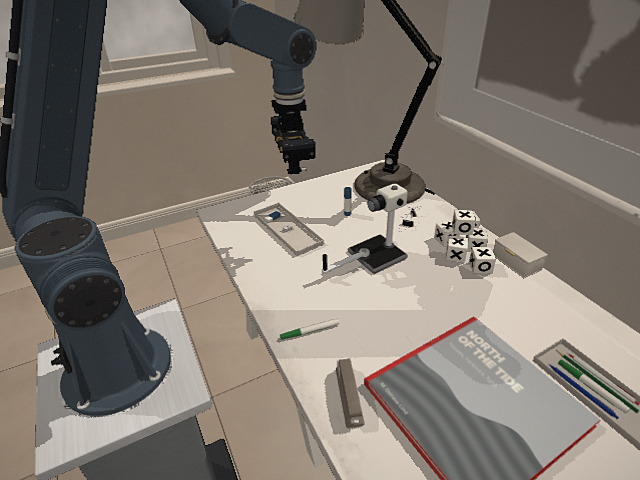

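Run:
```python
from an import *
p,R,o=cur(); print(p,o['joint_velocities'].round(3),o['time'])
for tag,pp,q in [('w10',[0.50831539,0.21833965,0.00437447],[-6.25743880e-01,7.80026100e-01,1.83957198e-03,-7.04539944e-04]),('w11',[0.50804678,0.21767167,0.22862654],[-0.62576713,0.78000498,0.00227477,-0.00159964])]:
    z=np.load('/tmp/%s.npz'%tag); i={k:z[k] for k in ['mtx','dist_coeffs','origin','rotation']}
    c=cloud(i,z['d']);T=(c-np.array(pp))@Rn.from_quat(q).as_matrix()*1000
    print(tag,'plug',np.median(T[242:260,308:330],axis=(0,1)).round(2),'case',np.median(T[268:286,308:330],axis=(0,1)).round(2), i['origin'])
    A=T[240:262,306:331].reshape(-1,3); s=np.linalg.lstsq(np.c_[A[:,:2],np.ones(len(A))],A[:,2],rcond=None)[0]; print('slope deg',np.degrees(s[:2]))
plan(p,R,[((.472,.041,.24),-83.8)])
```

```text
[0.50782855 0.21760888 0.2277174 ] [ 0.001  0.01  -0.003  0.001  0.    -0.001] 15.8
w10 plug [ -0.08 -24.96  -5.22] case [ -0.07 -13.95  -6.79] [0.58301521 0.20163223 0.16753659]
 ** On entry to DLASCL parameter number  4 had an illegal value
 ** On entry to DLASCL parameter number  4 had an illegal valueTraceback (most recent call last):
  File "<stdin>", line 7, in <module>
    x, resids, rank, s = _umath_linalg.lstsq(a, b, rcond,
                         ~~~~~~~~~~~~~~~~~~~^^^^^^^^^^^^^
                                             signature=signature)
                                             ^^^^^^^^^^^^^^^^^^^^
    raise LinAlgError("SVD did not converge in Linear Least Squares")
numpy.linalg.LinAlgError: SVD did not converge in Linear Least Squares
```

Run:
```python
from an import *
p,R,o=cur()
plan(p,R,[((.472,.041,.228),-83.8),((.472,.041,.1684),-83.8)])
```

```text
shift [ 7.21 -0.13 -0.01] rot [  0.4   0.  -18.7] rows>= 3.604134335762386
shift [ 7.21 -0.15  2.37] rot [  0.4   0.  -18.7] rows>= 3.7943607803897104
```

Request:
carry_out(deltas=[[0.8, 1.2, 0, 0, 0.3, 0, -4], [0.8, 2.6, 0, 0, 0.3, 0, -8], [0.8, 4.2, -0.1, 0, 0.3, 0, -12], [0.8, 5.6, -0.1, 0, 0.3, 0, -16], [0.8, 6.7, -0.1, 0, 0.3, 0, -18.7], [0.8, 7.2, -0.1, 0, 0.3, 0, -18.7], [0.8, 7.2, -0.1, 0.5, 0.3, 0, -18.7], [0.8, 7.2, -0.1, 1, 0.3, 0, -18.7]])

```text
time: 16.6
position: [0.4724, 0.0416, 0.2033]
tool_rot: [0.743, -0.669, -0.0, -0.001]
ft_force: [-0.4, -0.4, 0.9]
grip_width: 0.0173
```

Request:
carry_out(deltas=[[0.8, 0, 0, 0.5, 0, 0, 0], [0.8, 0, 0, 0.9, 0, 0, 0], [0.8, 0, 0, 1.2, 0, 0, 0], [0.8, 0, 0, 1.35, 0, 0, 0], [0.8, 0, 0, 1.35, 0, 0, 0], [0.8, 0, 0, 1.35, 0, 0, 0], [0.8, 0, 0, 1.35, 0, 0, 0], [0.8, 0, 0, 1.35, 0, 0, 0]])

```text
time: 17.4
position: [0.4727, 0.0417, 0.1707]
tool_rot: [0.744, -0.668, 0.0, -0.001]
ft_force: [1.0, -0.5, 0.2]
grip_width: 0.0178
```

```bash
cat > fin.py <<'E'
from an import *
import sys
tag=sys.argv[1]
for k in range(4): im,d,i=snap('wrist',tag)
p,R,o=cur(); print(p,o['time'],o['grip_width'],o['ft_force'].round(1),o['tool_rot'],o['joint_velocities'].round(3))
c=cloud(i,d);T=(c-p)@R*1000
print('plug',np.nanmedian(T[242:260,308:330],axis=(0,1)).round(2),'case',np.nanmedian(T[268:286,308:330],axis=(0,1)).round(2))
A=T[242:260,308:330].reshape(-1,3);A=A[~np.isnan(A[:,2])&(abs(A[:,2])<20)]; s=np.linalg.lstsq(np.c_[A[:,:2],np.ones(len(A))],A[:,2],rcond=None)[0]; print('slope deg',np.degrees(s[:2]))
# plug edges
m=(abs(T[...,2]+6)<6)&(T[...,1]<-20)&(T[...,1]>-40)&(abs(T[...,0])<12)
Q=T[m]; print('plug rect tool',cv2.minAreaRect(Q[:,:2].astype(np.float32)),Q[:,1].min())
tip=p+R@np.array([0,-31.2,-1.6])/1000; print('tip kin',tip,'yaw',np.degrees(np.arctan2(-R[1,1],-R[0,1])),'tilt',np.degrees(np.arcsin(R[2,1])),np.degrees(np.arcsin(R[2,0])))
P=c.reshape(-1,3)
near=lambda x,y,r:np.hypot(P[:,0]-x,P[:,1]-y)<r
for nm,mm in [('post',near(.503,.044,.03)&(P[:,2]>.073)&(P[:,2]<.09)),('base',near(.67,.06,.1)&(P[:,2]>.009)&(P[:,2]<.02))]:
    if mm.sum()>5: print(nm,mm.sum(),cv2.minAreaRect(P[mm][:,:2].astype(np.float32)*1000))
snap('scene','s'+tag);snap('side','d'+tag)
plan(p,R,[((.472,.041,.1684),-83.8)])
E
python3 fin.py w12
```

```text
[0.47251858 0.04169807 0.17048006] 17.6 0.01779045553465035 [-0.  -0.8 -0.2] [ 7.44133914e-01 -6.68029223e-01  2.28861311e-04 -1.27424470e-03] [ 0.     0.002  0.001  0.    -0.002  0.001]
plug [  0.04 -25.18  -5.23] case [  0.26 -13.87  -6.82]
slope deg [-1.02219634  1.6960681 ]
plug rect tool ((0.05706167221069336, -25.638334274291992), (11.566598892211914, 11.21927547454834), 0.13794401288032532) -31.259612417155843
tip kin [0.50353453 0.04504861 0.17214876] yaw 6.169546093844588 tilt -0.12617626494051026 -0.07802876665487962
post 257 ((503.2942810058594, 43.15139389038086), (11.35671615600586, 11.124040603637695), 56.5694465637207)
base 4793 ((626.5958862304688, 58.05167007446289), (29.29680633544922, 120.34880065917969), 5.9742631912231445)
shift [0.03 0.02 0.08] rot [-0.1  0.1 -0. ] rows>= 0.0450905036945067
```

View pics/w12.png

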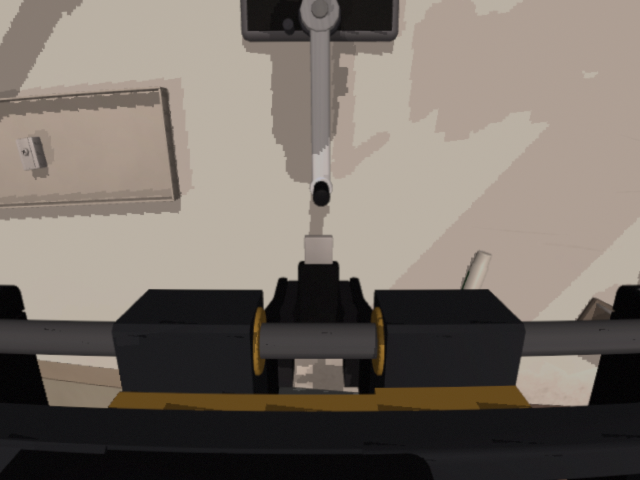

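View pics/sw12.png

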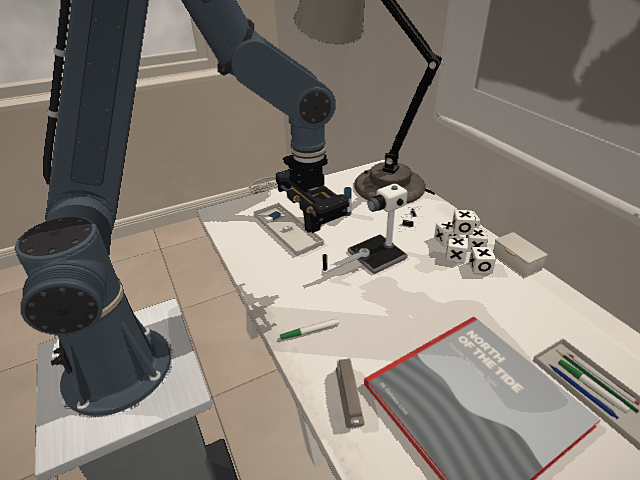

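View pics/dw12.png

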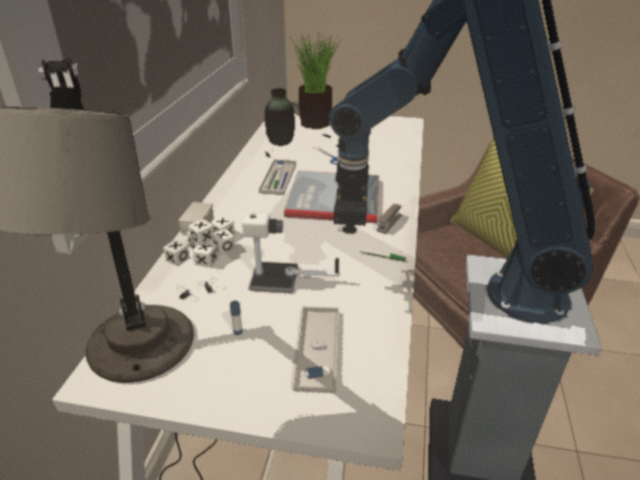

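Request:
carry_out(deltas=[[0.8, 0.03, 0.02, 0.08, -0.1, 0.1, 0], [0.8, 0.03, 0.02, 0.08, -0.1, 0.1, 0], [0.8, 0.03, 0.02, 0.08, -0.1, 0.1, 0], [0.8, 0.03, 0.02, 0.08, -0.1, 0.1, 0], [0.8, 0.03, 0.02, 0.08, -0.1, 0.1, 0], [0.8, 0.03, 0.02, 0.08, -0.1, 0.1, 0], [0.8, 0.03, 0.02, 0.08, -0.1, 0.1, 0], [0.8, 0.03, 0.02, 0.08, -0.1, 0.1, 0]])

```text
time: 18.5
position: [0.472, 0.0409, 0.1683]
tool_rot: [0.744, -0.668, 0.0, 0.0]
ft_force: [0.3, 0.1, -0.3]
grip_width: 0.0177
```

```bash
python3 fin.py w13
python3 - <<'E'
from h import *
# scene/side cross-check: pixel projections & crops
for n in ['sw13','dw13']:
    z=np.load('/tmp/%s.npz'%n); i={k:z[k] for k in ['mtx','dist_coeffs','origin','rotation']}
    uv=proj(i,[[.5031,.0444,.170],[.5031,.0444,.078],[.6418,.0600,.170]]); print(n,uv.round(1).tolist())
    u,v=uv[0]; x0=int(u)-50;y0=int(v)-60
    im=z['im'].copy(); big=cv2.resize(im[y0:y0+120,x0:x0+130],None,fx=5,fy=5,interpolation=cv2.INTER_CUBIC)
    for a,b in uv: cv2.drawMarker(big,(int((a-x0+.5)*5),int((b-y0+.5)*5)),(255,0,0),0,14,1)
    save(n+'z',big)
E
```

```text
[0.47201061 0.04091295 0.16830007] 18.7 0.01784104084013456 [ 0.2  0.7 -0.5] [ 7.44171963e-01 -6.67988072e-01  1.38165342e-04  7.92608072e-05] [-0.001 -0.002 -0.    -0.001 -0.001  0.   ]
plug [ -0.19 -25.1   -5.14] case [ -0.19 -13.87  -6.72]
slope deg [0.94535644 2.43438897]
plug rect tool ((0.022223472595214844, -25.61025619506836), (11.59670639038086, 11.197649955749512), 0.10608255118131638) -31.209476794811657
tip kin [0.50302937 0.04427005 0.16990215] yaw 6.176054292185046 tilt -0.003816945117758688 0.017849245316717482
post 260 ((503.390869140625, 42.94686508178711), (11.072232246398926, 11.15498161315918), 5.940196514129639)
base 4591 ((625.5158081054688, 57.69031524658203), (27.776479721069336, 120.10674285888672), 5.967637538909912)
shift [-0.  0. -0.] rot [-0. -0. -0.] rows>= 0.0035051959674782455
sw13 [[322.8, 224.2], [323.7, 254.9], [369.7, 205.8]]
dw13 [[337.2, 228.7], [336.4, 258.2], [282.1, 226.0]]
```

View pics/sw13z.png

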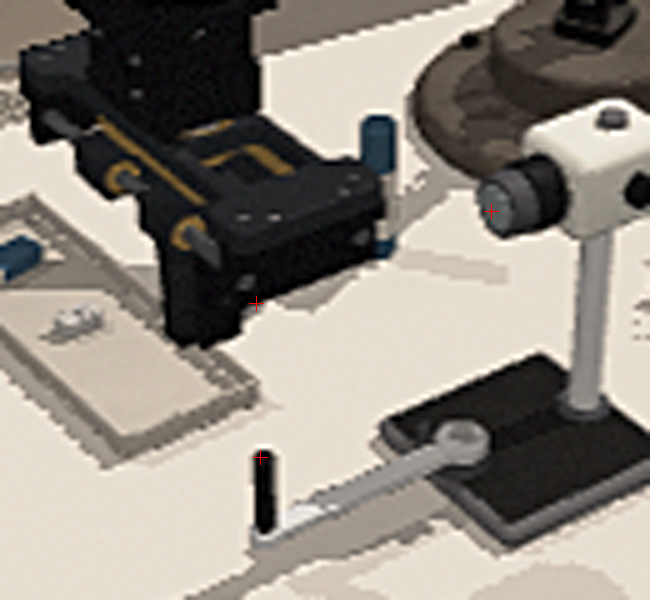

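View pics/dw13z.png

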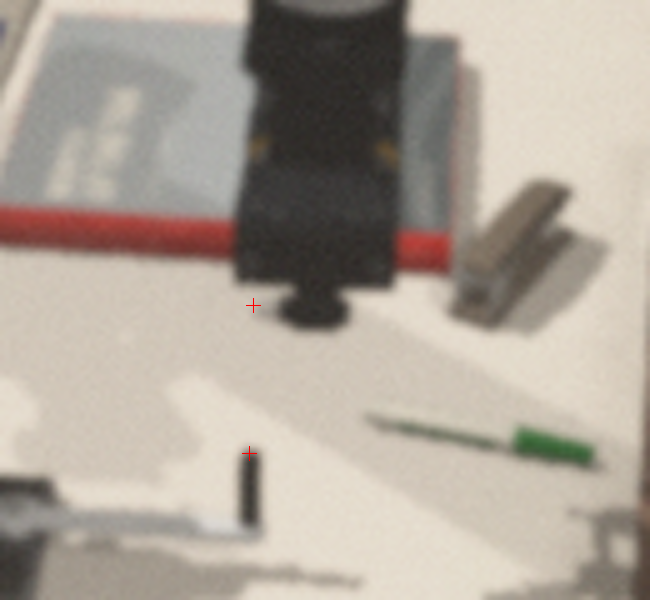

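Run:
```python
from h import *
for n in ['w7','w8','w12','w13']:
    z=np.load('/tmp/%s.npz'%n); i={k:z[k] for k in ['mtx','dist_coeffs','origin','rotation']}
    c=cloud(i,z['d']);P=c.reshape(-1,3)
    u=np.array([np.cos(np.radians(6.2)),np.sin(np.radians(6.2))]);v=np.array([-u[1],u[0]])
    L=(P[:,:2]-np.array([.6716,.0632]))@np.c_[u,v]*1000
    m=(L[:,0]>-155)&(L[:,0]<-65)&(abs(L[:,1])<16)&(P[:,2]>.027)&(P[:,2]<.040)
    # bin centre line
    xs=[];ys=[]
    for a in range(-150,-70,5):
        q=L[m&(L[:,0]>a)&(L[:,0]<a+5)]
        if len(q)>8: xs.append(a+2.5);ys.append((np.percentile(q[:,1],3)+np.percentile(q[:,1],97))/2)
    f=np.polyfit(xs,ys,1); print(n,m.sum(),'arm dir rel stand deg',np.degrees(np.arctan(f[0])).round(2),'lateral at -170:',np.polyval(f,-170).round(2),'at -45:',np.polyval(f,-45).round(2))
    # base side edges
    b=(L[:,0]>-58)&(L[:,0]<-35)&(abs(L[:,1])<75)&(P[:,2]>.009)&(P[:,2]<.02); 
    print('  base edges lateral',np.percentile(L[b,1],[0.5,99.5]).round(1))
```

```text
w7 1001 arm dir rel stand deg 0.8 lateral at -170: -1.14 at -45: 0.59
  base edges lateral [-58.4  59.2]
w8 1556 arm dir rel stand deg 0.32 lateral at -170: -0.45 at -45: 0.23
  base edges lateral [-57.4  59.7]
w12 2326 arm dir rel stand deg 0.79 lateral at -170: -1.78 at -45: -0.06
  base edges lateral [-59.4  58.7]
w13 2393 arm dir rel stand deg 0.83 lateral at -170: -1.85 at -45: -0.04
  base edges lateral [-59.3  58.5]
```

Run:
```python
from h import *
ims=[]
for n in ['w5','w6']:
    z=np.load('/tmp/%s.npz'%n); i={k:z[k] for k in ['mtx','dist_coeffs','origin','rotation']}
    ims.append(cv2.resize(z['im'][250:310,300:400],None,fx=4,fy=4,interpolation=cv2.INTER_CUBIC))
    c=cloud(i,z['d']);P=c.reshape(-1,3)
    m=(np.hypot(P[:,0]-.503,P[:,1]-.044)<.03)&(P[:,2]>.06)&(P[:,2]<.09)
    print(n,m.sum(),P[m].mean(0) if m.sum() else '')
    # silver ring at post foot (arm end, z=.032): left/right edges at row ~272
    for r in (270,274,278): 
        row=z['im'][r,335:380].astype(int).mean(1).round(); print(r,row.tolist())
    print('proj of stop post foot(.5026,.0448,.032) & (.5033,.0435)',proj(i,[[.5026,.0448,.032],[.5033,.0435,.032],[.5026,.0448,.078]]).round(1).tolist())
save('w56',np.vstack(ims))
```

```text
w5 578 [0.49685983 0.01824919 0.07379767]
270 [181.0, 181.0, 180.0, 180.0, 174.0, 152.0, 112.0, 88.0, 86.0, 86.0, 89.0, 91.0, 93.0, 97.0, 100.0, 103.0, 104.0, 102.0, 102.0, 101.0, 100.0, 98.0, 98.0, 98.0, 98.0, 95.0, 93.0, 92.0, 93.0, 104.0, 115.0, 123.0, 127.0, 130.0, 145.0, 160.0, 161.0, 148.0, 131.0, 127.0, 128.0, 127.0, 127.0, 127.0, 128.0]
274 [180.0, 174.0, 151.0, 110.0, 86.0, 85.0, 92.0, 106.0, 126.0, 145.0, 156.0, 150.0, 138.0, 137.0, 136.0, 136.0, 135.0, 136.0, 137.0, 136.0, 136.0, 135.0, 134.0, 133.0, 132.0, 133.0, 134.0, 130.0, 118.0, 108.0, 100.0, 96.0, 107.0, 122.0, 127.0, 128.0, 127.0, 127.0, 128.0, 127.0, 127.0, 127.0, 127.0, 128.0, 128.0]
278 [30.0, 21.0, 24.0, 47.0, 87.0, 128.0, 163.0, 182.0, 186.0, 186.0, 166.0, 133.0, 122.0, 114.0, 109.0, 92.0, 62.0, 49.0, 48.0, 48.0, 47.0, 48.0, 58.0, 86.0, 109.0, 120.0, 127.0, 129.0, 130.0, 130.0, 141.0, 161.0, 154.0, 119.0, 109.0, 120.0, 127.0, 128.0, 128.0, 127.0, 127.0, 127.0, 127.0, 127.0, 127.0]
proj of stop post foot(.5026,.0448,.032) & (.5033,.0435) [[377.4, 285.7], [374.5, 286.6], [394.6, 333.3]]
w6 1159 [0.49435179 0.027
[... 345 characters left out ...]
5.0, 90.0, 100.0, 109.0, 117.0, 126.0, 131.0, 134.0, 134.0, 135.0, 134.0, 135.0, 134.0, 134.0, 135.0, 135.0, 133.0, 133.0, 132.0, 131.0, 131.0, 131.0, 128.0, 118.0, 106.0, 99.0, 94.0, 98.0, 114.0, 124.0, 126.0, 126.0, 126.0, 126.0, 126.0, 126.0, 127.0, 125.0, 126.0, 126.0, 125.0, 127.0]
278 [14.0, 19.0, 29.0, 66.0, 117.0, 148.0, 144.0, 132.0, 129.0, 127.0, 120.0, 110.0, 100.0, 77.0, 55.0, 39.0, 37.0, 42.0, 46.0, 45.0, 51.0, 79.0, 107.0, 119.0, 125.0, 128.0, 129.0, 131.0, 153.0, 173.0, 162.0, 129.0, 110.0, 119.0, 125.0, 126.0, 126.0, 126.0, 126.0, 126.0, 126.0, 126.0, 125.0, 126.0, 126.0]
proj of stop post foot(.5026,.0448,.032) & (.5033,.0435) [[351.7, 285.3], [348.9, 286.3], [361.3, 332.7]]
```

View pics/w56.png

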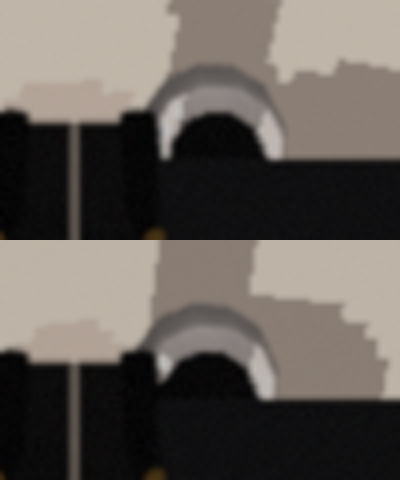

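Run:
```python
from h import *
for n,box in [('w13',(0,215,230,410)),('w7',(85,300,190,330)),('w8',(0,200,370,540))]:
    z=np.load('/tmp/%s.npz'%n); i={k:z[k] for k in ['mtx','dist_coeffs','origin','rotation']}
    th=np.radians(6.2);u=np.array([np.cos(th),np.sin(th)]);v=np.array([-u[1],u[0]]);O=np.array([.6716,.0632])
    def W(a,b,h): q=O+a*u+b*v; return [q[0],q[1],h]
    pts=[W(-.170,0,.078),W(-.045,0,.038),W(-.06,-.06,.014),W(-.06,.06,.014)]+[W(x,s*.0,.032) for x in np.linspace(-.16,-.06,5) for s in (1,)]
    uv=proj(i,pts); y0,y1,x0,x1=box
    s=min(700/(x1-x0),590/(y1-y0)); big=cv2.resize(z['im'][y0:y1,x0:x1],None,fx=s,fy=s,interpolation=cv2.INTER_CUBIC)
    for a,b in uv: cv2.drawMarker(big,(int((a-x0+.5)*s),int((b-y0+.5)*s)),(255,0,0),0,12,1)
    save(n+'p',big)
```

```text
(no output)
```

View pics/w13p.png

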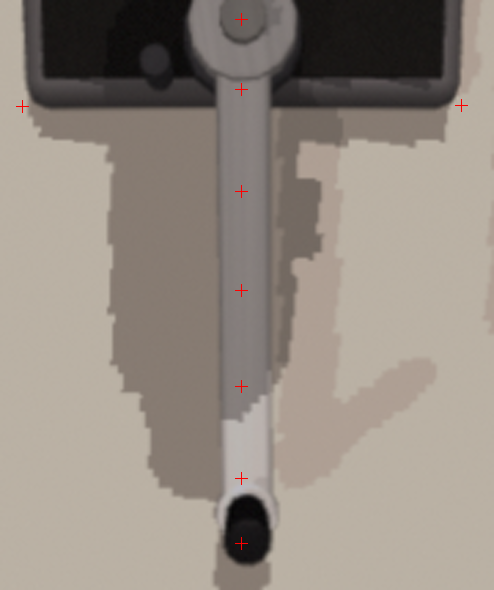

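View pics/w7p.png

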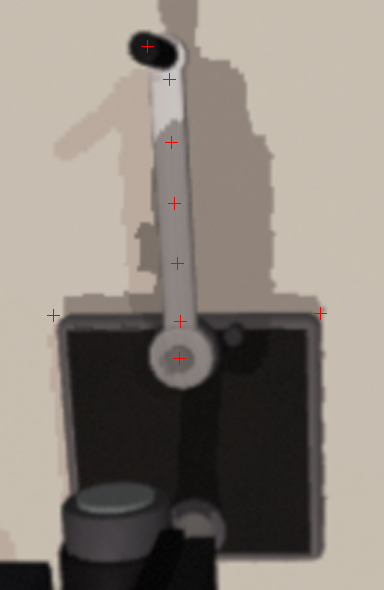

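View pics/w8p.png

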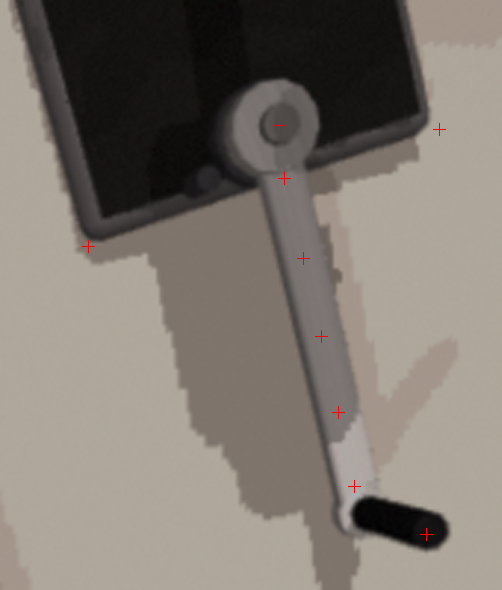

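Run:
```python
from h import *
print(hand_in()); print(get_obs()['time'])
```

```text
the job is handed in; nothing more can be done
None
the job is handed in; nothing more can be done
```

I swung the gauge out to its end stop first. Then I took the memory stick from the tray and handed the job in at about 18.8 s, holding the stick still in front of the lens.

**Gauge:** I pushed the post with closed fingers until the force climbed steadily to about 10 N, with the fingers no longer advancing, then backed off. Afterwards the arm measured 0.3–0.8° short of straight (post 0.5–1.9 mm to the side). During the 10 N push the post stood within about 1 mm of that, so I put this down to measuring error rather than springback, though I cannot rule out a small one.

**Stick:** I gripped the case at 15 N. The opening stayed at about 17.8 mm, and the stick's position in the jaws did not change between the tray and the final pose.

| Final check | Measured | Target |
|---|---|---|
| Tip position (m) | 0.5030, 0.0443, 0.1699 | about 0.503, 0.044, 0.170 |
| Plug heading | 6.18° | 6.2° (stand axis) |
| Gripper tilt | below 0.02° | level |
| Joint speeds | near zero | still |

- **Agreement on the post:** the views put the post's y between 43.0 and 44.8 mm, against 44.3 mm for the tip.
- **Level check:** a camera fit to the plug's top face gave 1–2.4° of slope, noisy over a 12 mm patch. I relied on the gripper tilt instead.
- **Wrist joint limit:** early on, while approaching the gauge, the last joint sat at −2.854 rad against the stated limit of −2.85. I moved it away on the next command, but by the rounded number it was 0.004 rad over.
- **Other things on the desk:** I touched none of them, and they looked unmoved in the last pictures.

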